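Restock the covered tin tray at the packing station

TASK

Some tins of label remover have fallen over on the packing bench. Squeeze the two black tabs on the clear cover of the grey spill tray to unclip it and set the cover down, right way up, on the black rubber mat; then stand every tin upright (cap up) in the tray, one to a pocket, and clip the cover back on so that it sits fully home with both tabs sprung out again. Leave the tape roll, the carton and the stapler alone.

Things in the scene. Friction and masses are not known exactly. Their poses are not given: they have to be found in the camera images.
- tray: grey spill tray fixed to the bench, 160 mm (its x) by 220 mm (its y); origin at the centre of its underside, z up, y roughly away from the robot, x to the robot's right. Outer walls 10 mm thick, 55 mm high. Four square pockets at the corners, each for one tin; between them a 50 mm high block (88 mm wide in y) and 28 mm dividers, and on the block a post, 90 mm (x) by 36 mm (y), 83 mm high above the bench
- pocket1 (a point): centre of the floor of the pocket at the tray's (+x, +y) corner: 42 mm in x and 72 mm in y from the tray's axis, 5 mm above the bench; axes as the tray's. The pocket is 56 x 56 mm inside, 50 mm deep on the outer sides and 45 mm on the inner ones
- pocket2 (a point): the same for the pocket at the tray's (-x, +y) corner
- pocket3 (a point): the same for the pocket at the tray's (+x, -y) corner
- pocket4 (a point): the same for the pocket at the tray's (-x, -y) corner
- tray_post (a point): centre of the top of the tray's post, 83 mm above the bench. The post's open mouth has two catch lips for the cover's hooks, edges 31.5 mm from the centre on the -x and +x sides, and side bars 14 mm from the centre in y (hooks are 22 mm wide in y). A squeezed cover has 2.5 mm of room either way
- cover: clear plastic cover, 0.33 kg, clipped on the tray at the start: an upside-down open box 156 mm (x) by 216 mm (y), 4 mm skirts 70 mm high, roof top 74 mm above the origin, which is at the centre of the skirt's lower edge, z up. Home, the skirt rests on the tray's walls: origin 55 mm above the tray's, on its axis, y along the tray's y (either way round)
- cover_grip (a point): point midway between two black tabs on the cover's roof, 95 mm above the cover's origin. Each tab plate is 24 mm wide (y), 6 mm thick, 38 mm above the roof; outer faces 60 mm apart along the cover's x when out, 44 mm squeezed. Squeezed along x, the cover lifts straight off, is carried by the tabs and goes straight back down; with tabs out it is locked
- cover_hooks (a point): the level of the lowest point of the two hooks under the roof, on the cover's axis, 4 mm above the cover's origin, so the cover stands on a flat surface on its skirt, tabs up. Squeezed, they pass 2.5 mm clear of the catch lips
- tab_near (a joint): travel of the tab on the cover's -x side in m: 0 sprung out (hook engaged when the cover is home), 0.008 fully squeezed in towards the centre; it frees the catch above 0.0055. Spring: 2.5 N at the start of travel, 6.5 N at the end
- tab_far (a joint): the same for the tab on the cover's +x side
- mat: the black rubber mat, 200 mm (x) by 250 mm (y), 3 mm thick, fixed; origin at the centre of its underside. The cover is to be set down here, roughly centred
- tin1: square metal tin with a black screw cap, lying on a flat side at the start, cap roughly to the robot's left. 2 to 4 of the four tins are there, absent ones are None. Body 46 x 46 x 90 mm, cap 28 mm across and 15 mm high, about 0.3 kg. Origin at the centre of the square body; +x runs from base to cap: it points up when the tin stands, origin then 45 mm above its support
- tin2: another tin exactly like tin1 (see there); may be absent
- tin3: another tin exactly like tin1 (see there); may be absent
- tin4: another tin exactly like tin1 (see there); may be absent
- tape_roll: a roll of brown tape lying flat, 110 mm across, 48 mm high, bystander; origin at the centre of its underside
- carton: a flat closed cardboard carton 100 x 170 x 40 mm, bystander; origin at the centre of its underside
- stapler: a black stapler 150 mm long, 36 mm wide, 60 mm high, bystander; origin at the centre of its underside
Mind the look-alikes: they are no part of the job. Leave any red look-alike of the tin4 alone.

How it is judged:
By the outcome, as a careful person would: the job done as asked, in the order asked, and still so for the second after the job is handed in, with the robot touching nothing.
Of tin1, tin2, tin3, tin4 only 2 to 4 are there at a start; the rules pass over those that are not, and their reading is None.
At some moment in a run one of tin1, tin2, tin3, tin4 may be knocked a few centimetres aside while the robot is not near it.
It also fails if it takes over 210 s, if anything falls off the work surface, if the arm or the gripper's body presses on something with over 40 N, if the wrist force passes 120 N, or if a joint passes its speed limit or range.

ROBOT

A 6-joint arm with a two-finger parallel gripper is mounted at the origin on the work surface. World frame = base frame: x ahead of the robot, y to its left, z up, the work surface at z = 0. Lengths are in m, angles in rad, forces in N, time in s.
With the tool pointing down it reaches from about 0.275 to 0.725 m from the base axis. Payload 5.6 kg.
Tool frame: the origin (TCP) lies midway between the tips of the shut fingers; the grasp point (between the pads) lies 19 mm behind it; z points along the fingers, y is the direction in which the jaws open and shut (so a half turn about z gives the same grasp; the last joint's range is limited). The gripper opens to 85 mm and grips with 20 to 120 N. Pads are 22 mm wide; open, the fingers measure 114 mm over their backs; the gripper's body (76 mm by 85 mm) begins 54 mm behind the grasp point. The pads swing forward as they close: fully open they stand 13 mm farther back than shut.
Start: joints at [-0.961, 0.255, 0.108, 0, -1.424, -0.285], TCP at [0.176, -0.521, 0.231] pointing down, gripper open.
Joint ranges: [-2.95, 2.95], [-1.21, 1.97], [-1.09, 1.5], [-2.87, 1.71], [-2.94, -0.07], [-3.05, 3.05]. Speed limits (rad/s): [2.57, 2.57, 3.14, 3.14, 3.14, 3.14].

INTERFACE

Orientations are given as a unit quaternion [w, x, y, z].
In Python, from bench import observe, vision, bot gives the robot as it stands.
- The arm moves only by the tool send_rows, never from a script. Its argument "rows" is a list of rows, each a list of 3 entries, a list of its own where there are three numbers: the turn, a rotation vector about the tool's x, y, z in rad, then the shift along the tool's x, y, z in mm, then the finger opening in mm, from 0 to 85.4. A call has 1 to 5 rows; each row shifts and turns the commanded pose from where the row before left it, along the tool's axes as they then stand; what a row does not reach is not made up. A row lasts 1/8 s, in which the tool goes at most 62.5 mm and 10.7 degrees, less where a joint would pass 70% of its speed; a pose out of reach is approached as far as the arm can. A call is refused whole if a number of a shift passes 62.5 or a number of a turn 0.188, either way. A call with a gripper value outside its range is refused whole. The fingers move at their own pace and stop on an object; "newtons" is the grip in N (left out, the last holds). Time passes only in rows, so rows that do not move let the fingers close. It gives the time, the measured TCP pose, the force and the opening at its end, in the units of the state.
- observe(): the state, without advancing time (a new reading comes with each control period).
- vision.grab_frame(name): name is "side" or "top" or "wrist"; returns the picture (480x640x3 uint8, red, green, blue); there is no depth.
- vision.camera_model(name): a dict with "vertical_fov" (degrees; the focal length in pixels is half the picture's height over the tangent of half this angle, whatever the lens; pixels are square), "cx", "cy" (the principal point, pixels), "position" and "rotation" of the camera in the world; the wrist camera has in their place "hand_eye" (4x4, takes a point from camera to tool coordinates, whose origin is the TCP and whose axes are the flange's). Camera axes: x right, y up, looking along -z (the intrinsics and any distortion apply to the point x, -y, -z); pixel columns grow to the right and rows downward; lengths in m; the calibration is good to about 2 mm. A picture is of the moment at which its call begins: read the wrist's pose just before it. camera_model takes no time and is no camera call.
- bot.sign_off(): hands the job in, once; it reports no verdict.
The state is a dict: "time": time; "joint_pos": joint angles; "qvel": joint speeds; "joint_torque": joint torques, N m; "tool_pos": TCP position; "orientation": TCP orientation; "contact_force": force on the tool from outside, world axes, zero at the start; "torque": the same for the moment, N m; "width": opening from 0.0 (shut) to 1.0 (fully open).
Only numpy, scipy, OpenCV 4.12 (cv2) and the standard library are available. Lean on these libraries where they do the work, as an engineer would, in place of code of your own. Each camera call takes 0.05 s, during which the arm holds its last target. There are 200 camera calls.

## Working session

There is one attempt and no reset: what is moved stays moved. The work goes in short steps, Python scripts to look and compute and a tool call to move; the robot and the scene stay as the last step left them, time stands still between calls to the robot, and variables do not carry over. Pictures are saved under pics/ and viewed, about 12 in all and at most 16, crops included, and the job is handed in when it is done.

Besides the shell and the picture viewer there is one more tool, called after "Request:" in YAML: its name, and indented under it one key for each argument. send_rows: Moves the arm, as the interface text tells. Its arguments: {"type":"object","properties":{"rows":{"type":"array","items":{"type":"array"}},"newtons":{"type":"number"}},"required":["rows"]}

```bash
ls; mkdir -p pics; python3 - <<'E'
from bench import observe, vision, bot
import cv2,json
for n in ["top","side"]:
    cv2.imwrite(f"pics/{n}0.png",vision.grab_frame(n)[:,:,::-1])
for n in ["top","side","wrist"]: print(n,vision.camera_model(n))
print(observe())
E
```

```text
pics
top {'vertical_fov': 44.35234290057115, 'cx': 325.2638025772422, 'cy': 239.0557315588475, 'position': array([ 0.4372163 , -0.01297879,  1.48466833]), 'rotation': array([ 0.70663055,  0.03140184, -0.02594919, -0.70640911])}
side {'vertical_fov': 48.730970407456645, 'cx': 326.7372817377135, 'cy': 231.85902990962666, 'position': array([-0.11554772,  0.91087205,  0.73741815]), 'rotation': array([-0.25991082, -0.16665492,  0.47895815,  0.82174911])}
wrist {'vertical_fov': 68.87001693072638, 'cx': 317.8211510726055, 'cy': 238.89364091203393, 'hand_eye': array([[ 3.18719369e-04,  9.54206451e-01,  2.99148705e-01,
         7.60934566e-02],
       [ 9.99999384e-01, -6.22200031e-04,  9.19235505e-04,
        -4.33926917e-04],
       [ 1.06327078e-03,  2.99148227e-01, -9.54206061e-01,
        -1.42313940e-01],
       [ 0.00000000e+00,  0.00000000e+00,  0.00000000e+00,
         1.00000000e+00]])}
{'time': 0.1, 'joint_pos': array([-9.61384063e-01,  2.55658008e-01,  1.07163284e-01, -3.87755064e-04,
       -1.42395422e+00, -2.84585237e-01]), 'qvel': array([-0.00025249, -0.00141398,  0.00361096,  0.00267005,  0.00081699,
        0.00018031]), 'joint_torque': array([-3.78031909e-03, -3.87605953e+01,  2.38473487e+01,  5.37796542e+00,
       -3.81619626e-03,  3.25425809e-06]), 'tool_pos': array([ 0.17541743, -0.52080392,  0.23051886]), 'orientation': array([-1.84256041e-04, -1.61672218e-01,  9.86844149e-01,  8.28018347e-04]), 'contact_force': array([ 0.2370262, -0.5443633, -0.0912931]), 'torque': array([ 0.03034448, -0.02840176, -0.03565717]), 'width': 0.9983396834483274}
```

View pics/top0.png

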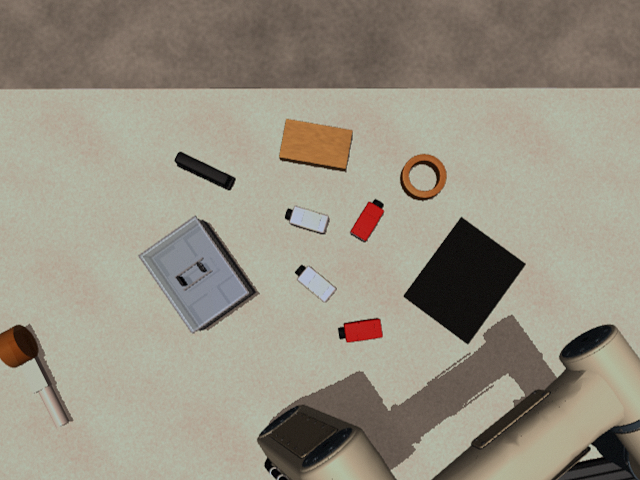

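View pics/side0.png

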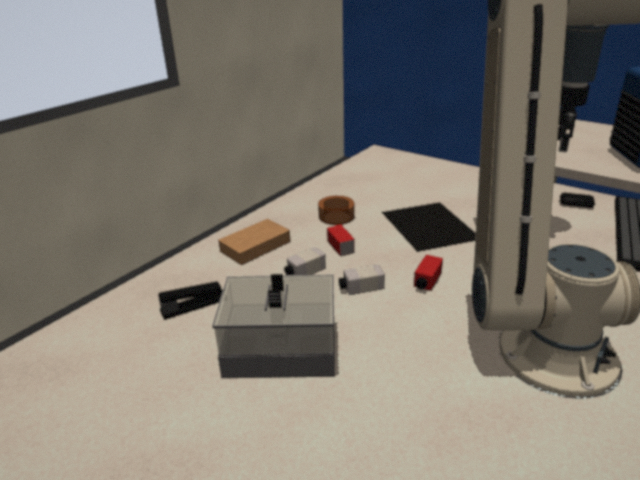

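Top view: tray with clear cover at (198,275), white tins at (307,220) and (316,283), two red look-alikes, mat at (465,280). Next, an enlarged crop for measuring.

```bash
cat > h.py <<'E'
from bench import observe, vision, bot
import numpy as np, cv2
from scipy.spatial.transform import Rotation as R
def q2R(q): return R.from_quat(np.roll(q,-1)).as_matrix()
def pose(name):
    m=vision.camera_model(name)
    if name=="wrist":
        s=observe(); T=np.eye(4); T[:3,:3]=q2R(s["orientation"]); T[:3,3]=s["tool_pos"]
        C=T@m["hand_eye"]; return m,C[:3,:3],C[:3,3]
    return m,q2R(m["rotation"]),m["position"]
def ray2z(cam,uv,z):
    m,Rc,p=cam; f=240/np.tan(np.radians(m["vertical_fov"])/2)
    uv=np.atleast_2d(np.array(uv,float))
    d=np.c_[(uv[:,0]-m["cx"])/f,-(uv[:,1]-m["cy"])/f,-np.ones(len(uv))]@Rc.T
    return p+d*((z-p[2])/d[:,2])[:,None]
def proj(cam,P):
    m,Rc,p=cam; f=240/np.tan(np.radians(m["vertical_fov"])/2)
    c=(np.atleast_2d(P)-p)@Rc
    return np.c_[m["cx"]-f*c[:,0]/c[:,2],m["cy"]+f*c[:,1]/c[:,2]]
def down(xy,z,a):
    """steps in the tool frame (mm) to TCP (xy,z), tool down, jaw axis (tool y) at world angle a (mod pi)"""
    s=observe(); Rt=q2R(s["orientation"]); p=s["tool_pos"]
    best=None
    for k in (0,1):
        y=np.array([np.cos(a+k*np.pi),np.sin(a+k*np.pi),0]); zz=np.array([0,0,-1.]); x=np.cross(y,zz)
        G=np.c_[x,y,zz]; rv=R.from_matrix(Rt.T@G).as_rotvec()
        if best is None or np.linalg.norm(rv)<np.linalg.norm(best[0]): best=(rv,G)
    rv,G=best; d=np.r_[xy,z]-p
    print("rotvec",rv.round(3),"shift in present tool mm",(Rt.T@d*1e3).round(1),"in goal tool mm",(G.T@d*1e3).round(1),"joints",s["joint_pos"].round(2),"w",round(s["width"],3))
E
python3 - <<'E'
from h import *
im=cv2.imread("pics/top0.png")
c=cv2.resize(im[195:345,130:345],None,fx=3.7,fy=3.7,interpolation=cv2.INTER_CUBIC)
for i in range(0,215,20):
    cv2.putText(c,str(130+i),(int(i*3.7),10),0,.35,(0,0,255),1); cv2.line(c,(int(i*3.7),12),(int(i*3.7),18),(0,0,255),1)
for i in range(0,150,20):
    cv2.putText(c,str(195+i),(0,int(i*3.7)+4),0,.35,(0,0,255),1); cv2.line(c,(24,int(i*3.7)),(32,int(i*3.7)),(0,0,255),1)
cv2.imwrite("pics/crop1.png",c)
t=pose("top")
print("mat",ray2z(t,[[462,218],[525,264],[468,343],[404,297]],.003).round(3))
g=cv2.cvtColor(im,cv2.COLOR_BGR2HSV)
for nm,sel,cls in [("white",np.all(im>175,axis=2),1),("black",g[:,:,2]<50,0)]:
    n,l,st,ce=cv2.connectedComponentsWithStats(sel.astype(np.uint8))
    for i in range(1,n):
        if st[i,4]>15 and 200<ce[i][1]<360: print(nm,ce[i].round(1),st[i])
E
```

```text
mat [[ 0.611 -0.347  0.003]
 [ 0.495 -0.503  0.003]
 [ 0.299 -0.356  0.003]
 [ 0.412 -0.199  0.003]]
white [308.  218.9] [290 207  37  25 509]
white [315.8 283.4] [298 267  37  34 522]
black [377.7 203.1] [373 200  10   8  47]
black [288.1 213.8] [285 209   7  11  50]
black [464. 280.] [ 404  218  121  126 7818]
black [227.3 270.4] [200 221  56 109 531]
black [201.  267.3] [197 262  10  10  37]
black [299.7 269.9] [295 265  10  11  54]
black [181.3 280.6] [176 276  11  10  58]
black [585.9 341.5] [560 325  53  37 808]
black [ 25.5 341.2] [ 14 326  25  37 502]
black [341.2 332.5] [338 327   7  12  60]
```

View pics/crop1.png

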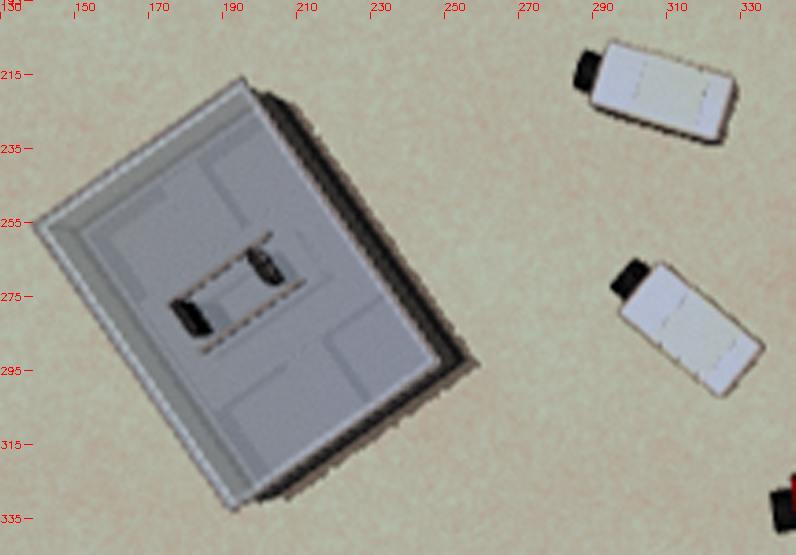

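Roof corners read: (139,256), (195,216.5), (248.5,292.5), (193,332.5); tabs at about (181.3,280.6) and (201,267.3). Two white tins with caps to the upper left.

```bash
python3 - <<'E'
from h import *
t=pose("top")
c=ray2z(t,[[139,256],[195,216.5],[248.5,292.5],[193,332.5]],.129)[:,:2]
print("roof",c.round(3),"ctr",c.mean(0).round(4))
e=np.linalg.norm(np.diff(c[[0,1,2,3,0]],axis=0),axis=1);print("edges",e.round(3))
v=(c[0]-c[3])+(c[1]-c[2]);u=(c[1]-c[0])+(c[2]-c[3])
print("long dir",np.degrees(np.arctan2(v[1],v[0])),"short dir",np.degrees(np.arctan2(u[1],u[0])))
tb=ray2z(t,[[181.3,280.6],[201,267.3]],.163)[:,:2];print("tabs",tb,tb.mean(0),np.degrees(np.arctan2(*(tb[1]-tb[0])[::-1])))
m=ray2z(t,[[462,218],[525,264],[468,343],[404,297]],.003)[:,:2]
v=(m[0]-m[3])*0+(m[1]-m[2])+(m[0]-m[3]);print("mat",m.mean(0),"long",np.degrees(np.arctan2(v[1],v[0])))
im=cv2.imread("pics/top0.png");sel=(np.all(im>175,axis=2)).astype(np.uint8)
n,l,st,ce=cv2.connectedComponentsWithStats(sel)
for i in range(1,n):
    if st[i,4]>400 and 200<ce[i][1]<300:
        (cx,cy),wh,a=cv2.minAreaRect(np.argwhere(l==i)[:,::-1].astype(np.float32))
        b=cv2.boxPoints(((cx,cy),wh,a)); w=ray2z(t,b,.046)[:,:2]; d=[w[1]-w[0],w[2]-w[1]]; L=[np.linalg.norm(x) for x in d]; k=int(np.argmax(L))
        print("tin",w.mean(0).round(4),np.round(L,3),"axis",np.degrees(np.arctan2(d[k][1],d[k][0])))
print("caps",ray2z(t,[[288.1,213.8],[299.7,269.9]],.023)[:,:2])
down([tb.mean(0)[0],tb.mean(0)[1]],.2,np.arctan2(u[1],u[0]))
E
```

```text
roof [[0.508 0.428]
 [0.6   0.3  ]
 [0.424 0.174]
 [0.333 0.3  ]] ctr [0.4664 0.3002]
edges [0.157 0.216 0.155 0.217]
long dir 35.98841363565028 short dir -54.22077635685951
tabs [[0.45116574 0.32019066]
 [0.48100279 0.2764499 ]] [0.46608426 0.29832028] -55.700774548028555
mat [ 0.45419387 -0.35120791] long -36.74216582072363
tin [0.6039 0.0402] [0.04  0.083] axis -108.55795136089421
tin [0.4457 0.0208] [0.04  0.084] axis -129.18793498206048
caps [[0.61942568 0.09131532]
 [0.4792851  0.06171623]]
rotvec [ 0.002  0.    -0.3  ] shift in present tool mm [-536.8  683.5   31.6] in goal tool mm [-714.7  494.6   30.5] joints [-0.96  0.26  0.11 -0.   -1.42 -0.28] w 0.998
```

Request:
send_rows:
  rows:
    - [[0,0,-0.15],[0,0,0],85]
    - [[0,0,-0.15],[0,0,0],85]
    - [[0,0,0],[-51,35.3,0],85]
    - [[0,0,0],[-51,35.3,0],85]
    - [[0,0,0],[-51,35.3,0],85]

```text
time: 0.72
tool_pos: [0.2377, -0.3441, 0.2308]
orientation: [-0.0, -0.307, 0.952, 0.0]
contact_force: [0.7, -0.2, 0.7]
width: 0.994
```

Request:
send_rows:
  rows:
    - [[0,0,0],[-51,35.3,0],85]
    - [[0,0,0],[-51,35.3,0],85]
    - [[0,0,0],[-51,35.3,0],85]
    - [[0,0,0],[-51,35.3,0],85]
    - [[0,0,0],[-51,35.3,0],85]

```text
time: 1.35
tool_pos: [0.3412, -0.0515, 0.2314]
orientation: [0.0, -0.308, 0.952, 0.0]
contact_force: [3.0, -0.2, 0.3]
width: 1.0
```

Request:
send_rows:
  rows:
    - [[0,0,0],[-51,35.3,0],85]
    - [[0,0,0],[-51,35.3,0],85]
    - [[0,0,0],[-51,35.3,0],85]
    - [[0,0,0],[-40,28,0],85]
    - [[0,0,0],[0,0,0],85]

```text
time: 1.98
tool_pos: [0.4197, 0.1704, 0.2299]
orientation: [-0.001, -0.309, 0.951, -0.0]
contact_force: [0.7, 0.1, -0.4]
width: 0.997
```

```bash
python3 - <<'E'
from h import *
w=pose("wrist"); im=vision.grab_frame("wrist"); cv2.imwrite("pics/w1.png",im[:,:,::-1])
a=np.radians(-54.1)
down([.4663,.2995],.2,a)
np.save("w1.npy",np.array([w[1].ravel().tolist()+w[2].tolist()]))
x=np.array([np.cos(a),np.sin(a)]);c=np.array([.4663,.2995])
for d in (-.027,.027): print(proj(w,np.r_[c+d*x,.167]))
E
```

```text
rotvec [ 0.    -0.002  0.   ] shift in present tool mm [-114.7   78.2   30.1] in goal tool mm [-114.7   78.2   30.3] joints [ 0.73  0.06 -0.13 -0.   -1.38 -1.68] w 0.993
[[463.17719272 405.54074864]]
[[388.26083652 405.41170191]]
```

View pics/w1.png

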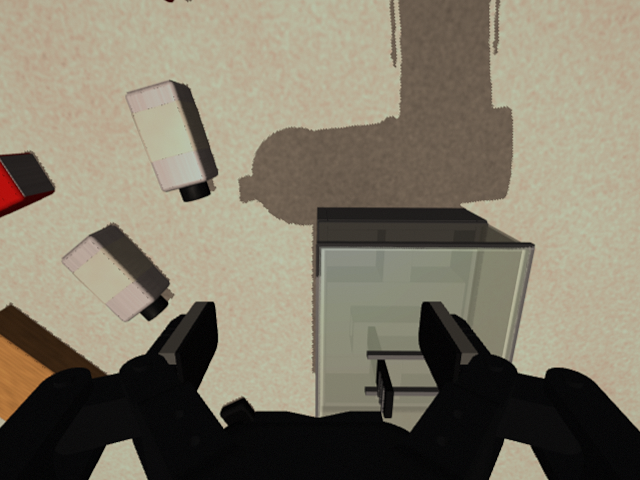

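The wrist view shows the cover front roof edge level at (317,244)–(534,244), with a tab at (385,390). I'll check that edge against the estimate.

```bash
python3 - <<'E'
from h import *
w=pose("wrist")
c=ray2z(w,[[317.5,244],[534,244]],.129)[:,:2]; d=c[1]-c[0]; print(c,np.linalg.norm(d),np.degrees(np.arctan2(-d[1],-d[0])))
u=-d/np.linalg.norm(d); v=np.array([-u[1],u[0]]); print("ctr",c.mean(0)+v*.108)
down([.4663,.2995],.2,np.radians(-54.1))
E
```

```text
[[0.42288236 0.1703121 ]
 [0.32982919 0.29865156]] 0.1585241605833242 -54.05582012239661
ctr [0.46379141 0.29787748]
rotvec [ 0.    -0.002  0.   ] shift in present tool mm [-114.7   78.2   30.1] in goal tool mm [-114.7   78.2   30.3] joints [ 0.73  0.06 -0.13 -0.   -1.38 -1.68] w 0.993
```

Request:
send_rows:
  rows:
    - [[0,0,0],[-38,26.2,0],85]
    - [[0,0,0],[-38,26.1,0],85]
    - [[0,0,0],[-38,26.1,0],85]
    - [[0,0,0],[0,0,20],85]
    - [[0,0,0],[0,0,0],85]

```text
time: 2.65
tool_pos: [0.4652, 0.2968, 0.2098]
orientation: [-0.002, -0.307, 0.952, -0.001]
contact_force: [-0.7, 0.0, 0.3]
width: 0.996
```

```bash
python3 - <<'E'
from h import *
w=pose("wrist"); im=vision.grab_frame("wrist"); cv2.imwrite("pics/w2.png",im[180:,:,::-1])
down([.465,.299],.135,np.radians(-54.1))
E
```

```text
rotvec [-0.001 -0.001 -0.003] shift in present tool mm [-0.6  2.2 76.2] in goal tool mm [-0.5  2.2 76.2] joints [ 0.85  0.27  0.07  0.   -1.38 -1.8 ] w 0.997
```

View pics/w2.png

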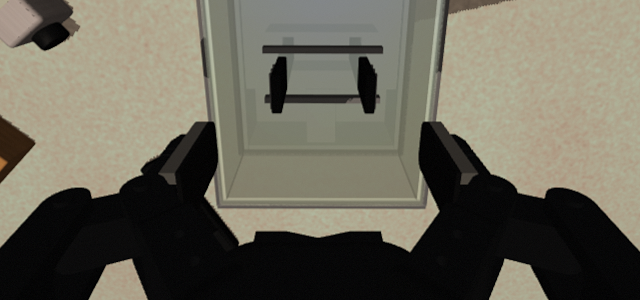

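Tabs at (278,265) and (367,265) in full-frame pixels, centred between the fingers. I'll check where the estimate projects.

```bash
python3 - <<'E'
from h import *
w=pose("wrist"); a=np.radians(-54.1); x=np.array([np.cos(a),np.sin(a)]); y=np.array([-x[1],x[0]]); c=np.array([.465,.299])
for dx in (-.03,.03):
  for dy in (-.012,.012):
    for z in (.129,.167): print(dx,dy,z,proj(w,np.r_[c+dx*x+dy*y,z]).round(0))
print(ray2z(w,[[221,388],[425,388]],.129)[:,:2], c+.108*y)
print(ray2z(w,[[278,292],[367,292],[278,238],[367,238]],.167)[:,:2])
print(observe()["tool_pos"])
E
```

```text
-0.03 -0.012 0.129 [[367. 231.]]
-0.03 -0.012 0.167 [[376. 250.]]
-0.03 0.012 0.129 [[366. 265.]]
-0.03 0.012 0.167 [[374. 289.]]
0.03 -0.012 0.129 [[277. 231.]]
0.03 -0.012 0.167 [[270. 250.]]
0.03 0.012 0.129 [[279. 265.]]
0.03 0.012 0.167 [[272. 289.]]
[[0.60358105 0.3026501 ]
 [0.51099928 0.43081618]] [0.5524845  0.36232821]
[[0.49187614 0.28600837]
 [0.46135045 0.32831577]
 [0.46433395 0.26754921]
 [0.43528519 0.30783238]]
[0.46584078 0.29691488 0.21122813]
```

Request:
send_rows:
  rows:
    - [[0,0,0],[-3.3,2.6,30],85]
    - [[0,0,0],[0,0,26],85]
    - [[0,0,0],[0,0,20],85]
    - [[0,0,0],[0,0,0],85]
    - [[0,0,0],[0,0,0],60]
  newtons: 40

```text
time: 3.32
tool_pos: [0.468, 0.3023, 0.1372]
orientation: [0.001, -0.307, 0.952, 0.0]
contact_force: [-0.5, 1.1, -0.0]
width: 0.812
```

Request:
send_rows:
  rows:
    - [[0,0,0],[0,0,0],40]
    - [[0,0,0],[0,0,0],30]
    - [[0,0,0],[0,0,0],30]
    - [[0,0,0],[0,0,0],30]
    - [[0,0,0],[0,0,0],30]
  newtons: 40

```text
time: 3.95
tool_pos: [0.4688, 0.3029, 0.1392]
orientation: [0.003, -0.308, 0.951, 0.0]
contact_force: [-3.2, -1.3, 11.6]
width: 0.429
```

```bash
python3 - <<'E'
from h import *
im=vision.grab_frame("wrist"); cv2.imwrite("pics/w3.png",im[150:,:,::-1])
s=observe();print(s)
down([.467,.301],.135,np.radians(-54.1))
E
```

```text
{'time': 4.0, 'joint_pos': array([ 0.85529627,  0.31143606, -0.05310244,  0.00234107, -1.20071649,
       -1.80142294]), 'qvel': array([-0.00073605, -0.00173921,  0.00029167, -0.00044494, -0.00013281,
       -0.00024095]), 'joint_torque': array([  0.09261766, -33.52127194,  19.25055921,   3.70674558,
         1.21564094,   0.06506223]), 'tool_pos': array([0.46884656, 0.30286701, 0.13920313]), 'orientation': array([ 2.93663728e-03, -3.07679957e-01,  9.51485246e-01,  4.96185561e-04]), 'contact_force': array([-3.68538968, -2.23697661, 13.32234587]), 'torque': array([-0.67102376,  1.0626211 , -0.08456888]), 'width': 0.43235447481503453}
rotvec [-0.001  0.006 -0.001] shift in present tool mm [ 2.6 -0.4  4.2] in goal tool mm [ 2.6 -0.4  4.2] joints [ 0.86  0.31 -0.05  0.   -1.2  -1.8 ] w 0.432
```

View pics/w3.png

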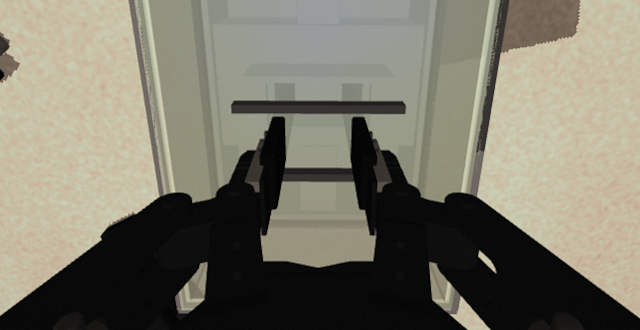

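Request:
send_rows:
  rows:
    - [[0,0,0],[0,0,-5],30]
    - [[0,0,0],[0,0,-5],30]
    - [[0,0,0],[0,0,-5],30]
    - [[0,0,0],[0,0,-5],30]
    - [[0,0,0],[0,0,0],30]

```text
time: 4.62
tool_pos: [0.4674, 0.3025, 0.1557]
orientation: [0.0, -0.307, 0.952, 0.0]
contact_force: [1.2, 0.3, -2.8]
width: 0.427
```

```bash
python3 - <<'E'
from h import *
im=vision.grab_frame("side"); cv2.imwrite("pics/s1.png",cv2.resize(im[200:400,150:400,::-1],None,fx=3,fy=3))
print(observe()["contact_force"])
E
```

```text
[ 0.33694556 -0.74024211 -3.13714931]
```

View pics/s1.png

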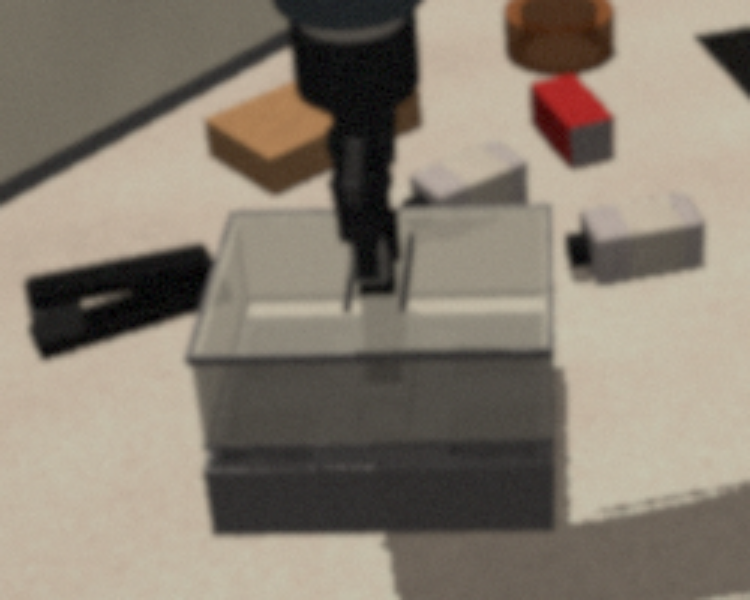

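The cover is free of the catches and weighs 3.1 N, as expected. I'll lift it and carry it to the mat.

Request:
send_rows:
  rows:
    - [[0,0,0],[0,0,-10],30]
    - [[0,0,0],[0,0,-25],30]
    - [[0,0,0],[0,0,-25],30]
    - [[0,0,0],[0,0,-20],30]
    - [[0,0,0],[0,0,-10],30]

```text
time: 5.3
tool_pos: [0.4676, 0.3025, 0.247]
orientation: [0.001, -0.307, 0.952, 0.0]
contact_force: [-0.2, 0.5, -3.3]
width: 0.43
```

Request:
send_rows:
  rows:
    - [[0,0,0],[11,-14,0],30]
    - [[0,0,0],[25,-33,0],30]
    - [[0,0,0],[33,-44,0],30]
    - [[0,0,0],[33,-44,0],30]
    - [[0,0,0],[33,-44,0],30]

```text
time: 5.92
tool_pos: [0.4613, 0.0756, 0.2446]
orientation: [-0.001, -0.307, 0.952, -0.0]
contact_force: [1.2, -0.2, -2.9]
width: 0.43
```

Request:
send_rows:
  rows:
    - [[0,0,0],[33,-44,0],30]
    - [[0,0,0],[33,-44,0],30]
    - [[0,0,0],[33,-44,0],30]
    - [[0,0,0],[33,-44,0],30]
    - [[0,0,0],[33,-44,0],30]

```text
time: 6.55
tool_pos: [0.4558, -0.1989, 0.2446]
orientation: [-0.001, -0.307, 0.952, 0.0]
contact_force: [1.4, 0.2, -3.2]
width: 0.425
```

Request:
send_rows:
  rows:
    - [[0,0,0],[33,-44,0],30]
    - [[0,0,0],[33,-44,0],30]
    - [[0,0,0],[18,-25,0],30]
    - [[0,0,0],[9,-12,0],30]
    - [[0,0,0],[0,0,0],30]

```text
time: 7.18
tool_pos: [0.4542, -0.353, 0.2445]
orientation: [-0.001, -0.307, 0.952, 0.001]
contact_force: [0.0, 0.4, -2.8]
width: 0.429
```

Request:
send_rows:
  rows:
    - [[0,0,0.06],[0,0,0],30]
    - [[0,0,0.12],[0,0,0],30]
    - [[0,0,0.15],[0,0,0],30]
    - [[0,0,0.15],[0,0,0],30]
    - [[0,0,0.15],[0,0,0],30]

```text
time: 7.8
tool_pos: [0.4551, -0.3511, 0.2454]
orientation: [0.0, 0.004, 1.0, 0.0]
contact_force: [0.7, 0.3, -2.5]
width: 0.425
```

Request:
send_rows:
  rows:
    - [[0,0,0.15],[0,0,0],30]
    - [[0,0,0.15],[0,0,0],30]
    - [[0,0,0.15],[0,0,0],30]
    - [[0,0,0.13],[0,0,0],30]
    - [[0,0,0.059],[0,0,0],30]

```text
time: 8.43
tool_pos: [0.455, -0.3511, 0.2454]
orientation: [-0.0, 0.317, 0.948, 0.0]
contact_force: [0.3, 0.0, -3.3]
width: 0.427
```

```bash
python3 - <<'E'
from h import *
im=vision.grab_frame("top"); cv2.imwrite("pics/t1.png",im[:,:,::-1])
down([.4542,-.3512],.087,np.radians(-36.74-90))
print(observe()["contact_force"])
E
```

```text
rotvec [ 0.    -0.    -0.006] shift in present tool mm [  0.6  -0.6 158.5] in goal tool mm [  0.6  -0.5 158.5] joints [-0.39  0.3   0.21 -0.   -1.48 -1.83] w 0.424
[-0.00990831 -0.01314935 -3.85973464]
```

View pics/t1.png

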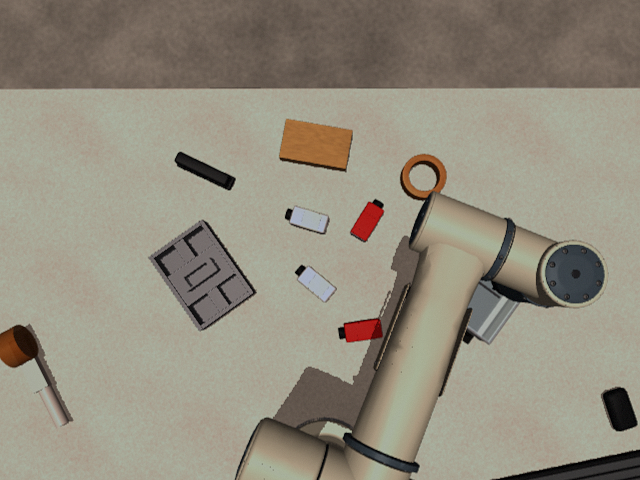

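The cover hangs over the mat, roughly centred. The bare tray shows at (202,275), and there are only two white tins. Lowering.

Request:
send_rows:
  rows:
    - [[0,0,0],[0,0,20],30]
    - [[0,0,0],[0,0,40],30]
    - [[0,0,0],[0,0,40],30]
    - [[0,0,0],[0,0,35],30]
    - [[0,0,0],[0,0,12],30]

```text
time: 9.1
tool_pos: [0.4538, -0.351, 0.0963]
orientation: [-0.002, 0.316, 0.949, 0.0]
contact_force: [-0.5, 0.5, -2.3]
width: 0.429
```

Request:
send_rows:
  rows:
    - [[0,0,0],[0,0,3],30]
    - [[0,0,0],[0,0,3],30]
    - [[0,0,0],[0,0,2],30]
    - [[0,0,0],[0,0,2],30]
    - [[0,0,0],[0,0,0],30]

```text
time: 9.72
tool_pos: [0.455, -0.3526, 0.0884]
orientation: [0.0, 0.317, 0.949, 0.0]
contact_force: [-0.2, 0.1, -3.8]
width: 0.427
```

Request:
send_rows:
  rows:
    - [[0,0,0],[0,0,2],30]
    - [[0,0,0],[0,0,1],30]
    - [[0,0,0],[0,0,1],30]
    - [[0,0,0],[0,0,0],30]
    - [[0,0,0],[0,0,0],30]

```text
time: 10.35
tool_pos: [0.4554, -0.353, 0.0873]
orientation: [0.001, 0.316, 0.949, -0.001]
contact_force: [-5.2, 6.0, 12.8]
width: 0.429
```

Request:
send_rows:
  rows:
    - [[0,0,0],[0,0,-2],30]
    - [[0,0,0],[0,0,0],85]
    - [[0,0,0],[0,0,0],85]
    - [[0,0,0],[0,0,0],85]
    - [[0,0,0],[0,0,0],85]

```text
time: 10.98
tool_pos: [0.4552, -0.3528, 0.0865]
orientation: [0.0, 0.317, 0.949, -0.0]
contact_force: [-0.1, -0.4, -0.2]
width: 0.996
```

Request:
send_rows:
  rows:
    - [[0,0,0],[0,0,-15],85]
    - [[0,0,0],[0,0,-40],85]
    - [[0,0,0],[0,0,-50],85]
    - [[0,0,0],[0,0,-50],85]
    - [[0,0,0],[0,0,0],85]

```text
time: 11.6
tool_pos: [0.4568, -0.3541, 0.2476]
orientation: [0.005, 0.316, 0.949, -0.001]
contact_force: [-0.7, 0.4, -0.9]
width: 0.996
```

```bash
python3 - <<'E'
from h import *
im=vision.grab_frame("wrist"); cv2.imwrite("pics/w4.png",im[:,:,::-1])
w=pose("wrist"); print(observe()["tool_pos"])
im=vision.grab_frame("top")[:,:,::-1]; cv2.imwrite("pics/t2.png",im)
t=pose("top")
# tray rim corners by threshold fit: report contour of grey tray
g=cv2.cvtColor(im,cv2.COLOR_BGR2HSV)
roi=np.zeros(g.shape[:2],np.uint8); roi[205:345,135:270]=1
sel=((g[:,:,2]<150)&(roi>0)).astype(np.uint8)
n,l,st,ce=cv2.connectedComponentsWithStats(sel); i=1+np.argmax(st[1:,4])
b=cv2.boxPoints(cv2.minAreaRect(np.argwhere(l==i)[:,::-1].astype(np.float32))); print(b)
for z in (.055,):
  c=ray2z(t,b,z)[:,:2]; print(c.round(4),c.mean(0),np.linalg.norm(np.diff(c,axis=0),axis=1))
d=[c[1]-c[0],c[2]-c[1]]; print([np.degrees(np.arctan2(x[1],x[0])) for x in d])
a=np.radians(-54.1); x=np.array([np.cos(a),np.sin(a)]); y=np.array([-x[1],x[0]]); 
for px,py in [(1,1),(-1,1),(1,-1),(-1,-1)]: print((np.array([.4664,.3002])+px*.042*x+py*.072*y).round(4))
crop=cv2.resize(im[205:345,135:345],None,fx=3.8,fy=3.8,interpolation=cv2.INTER_CUBIC); cv2.imwrite("pics/t2c.png",crop)
E
```

```text
[ 0.45594087 -0.3531773   0.24459438]
[[146.33487 257.05774]
 [204.48038 216.01385]
 [258.52194 292.57275]
 [200.37643 333.61664]]
[[0.5095 0.4339]
 [0.61   0.2938]
 [0.4235 0.1596]
 [0.3249 0.2988]] [0.46698855 0.29651052] [0.17248738 0.22982704 0.1705685 ]
[np.float64(-54.32847503329154), np.float64(-144.26202206454786)]
[0.5494 0.3084]
[0.5001 0.3764]
[0.4327 0.224 ]
[0.3834 0.292 ]
```

View pics/t2c.png

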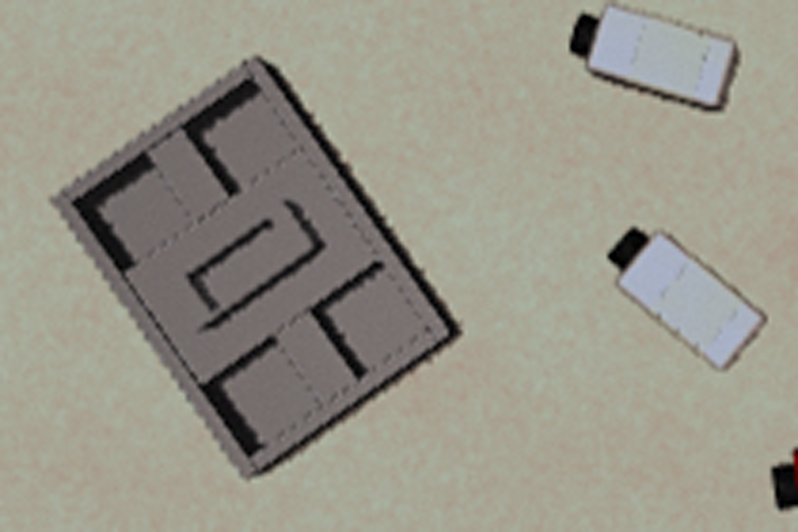

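The crop shows the bare tray with rim corners (148.7,257.1), (203.9,220.3), (252.6,291.8), (200.3,330.8). Both white tins are unmoved.

```bash
cat >> h.py <<'E'
def to(xy,z,ax):
    """tool down, tool x at world angle ax: yaw turn (tool z, both ways) and shift in present and goal tool axes, mm"""
    s=observe(); Rt=q2R(s["orientation"]); d=np.r_[xy,z]-s["tool_pos"]
    x=np.array([np.cos(ax),np.sin(ax),0]); zz=np.array([0,0,-1.]); G=np.c_[x,np.cross(zz,x),zz]
    rv=R.from_matrix(Rt.T@G).as_rotvec()
    print("rotvec",rv.round(3),"other way",round(rv[2]-2*np.pi*np.sign(rv[2]),3),"shift present",(Rt.T@d*1e3).round(1),"goal",(G.T@d*1e3).round(1),"J",s["joint_pos"].round(2))
E
python3 - <<'E'
from h import *
t=pose("top")
c=ray2z(t,[[148.7,257.1],[203.9,220.3],[252.6,291.8],[200.3,330.8]],.055)[:,:2]
print(c.round(4),c.mean(0),np.linalg.norm(np.diff(c,axis=0),axis=1))
to([.4647,.0441],.2,np.radians(50.8))
E
```

```text
[[0.5094 0.4281]
 [0.5995 0.295 ]
 [0.4254 0.1739]
 [0.3317 0.2991]] [0.46646835 0.29904412] [0.16075234 0.21211654 0.15633307]
rotvec [2.000e-03 1.000e-03 1.611e+00] other way -4.672 shift present [230.8 322.8  42.3] goal [ 313.4 -243.4   42.5] J [-0.39  0.3   0.2  -0.   -1.47 -1.83]
```

Request:
send_rows:
  rows:
    - [[0,0,0],[33,46.1,0],85]
    - [[0,0,0],[33,46.1,0],85]
    - [[0,0,0],[33,46.1,0],85]
    - [[0,0,0],[33,46.1,0],85]
    - [[0,0,0],[33,46.1,0],85]

```text
time: 12.32
tool_pos: [0.4606, -0.0675, 0.2405]
orientation: [-0.001, 0.317, 0.949, -0.0]
contact_force: [0.8, -0.3, -0.9]
width: 1.0
```

Request:
send_rows:
  rows:
    - [[0,0,0],[33,46.1,0],85]
    - [[0,0,0],[33,46.1,0],85]
    - [[0,0,-0.186],[0,0,0],85]
    - [[0,0,-0.186],[0,0,0],85]
    - [[0,0,-0.186],[0,0,0],85]

```text
time: 12.95
tool_pos: [0.4634, 0.0442, 0.2403]
orientation: [-0.001, 0.04, 0.999, -0.0]
contact_force: [0.1, -0.9, 0.0]
width: 0.991
```

Request:
send_rows:
  rows:
    - [[0,0,-0.186],[0,0,0],85]
    - [[0,0,-0.186],[0,0,0],85]
    - [[0,0,-0.186],[0,0,0],85]
    - [[0,0,-0.186],[0,0,0],85]
    - [[0,0,-0.186],[0,0,0],85]

```text
time: 13.58
tool_pos: [0.4634, 0.0439, 0.2403]
orientation: [-0.001, -0.412, 0.911, 0.0]
contact_force: [-1.2, 0.6, 0.0]
width: 0.994
```

Request:
send_rows:
  rows:
    - [[0,0,-0.186],[0,0,0],85]
    - [[0,0,-0.186],[0,0,0],85]
    - [[0,0,-0.186],[0,0,0],85]
    - [[0,0,-0.186],[0,0,0],85]
    - [[0,0,-0.186],[0,0,0],85]

```text
time: 14.2
tool_pos: [0.4634, 0.0439, 0.2403]
orientation: [0.001, 0.777, -0.629, -0.001]
contact_force: [-0.7, -0.7, -0.5]
width: 0.997
```

Request:
send_rows:
  rows:
    - [[0,0,-0.186],[0,0,0],85]
    - [[0,0,-0.186],[0,0,0],85]
    - [[0,0,-0.186],[0,0,0],85]
    - [[0,0,-0.186],[0,0,0],85]
    - [[0,0,-0.186],[0,0,0],85]

```text
time: 14.82
tool_pos: [0.4634, 0.0439, 0.2403]
orientation: [0.001, 0.977, -0.214, -0.001]
contact_force: [0.3, 0.0, -0.3]
width: 0.998
```

Request:
send_rows:
  rows:
    - [[0,0,-0.186],[0,0,0],85]
    - [[0,0,-0.186],[0,0,0],85]
    - [[0,0,-0.186],[0,0,0],85]
    - [[0,0,-0.186],[0,0,0],85]
    - [[0,0,-0.186],[0,0,0],85]

```text
time: 15.45
tool_pos: [0.4634, 0.0439, 0.2403]
orientation: [0.0, 0.969, 0.247, -0.001]
contact_force: [-0.2, -0.5, 0.1]
width: 0.994
```

```bash
python3 - <<'E'
from h import *
to([.4647,.0441],.2,np.radians(50.8))
w=pose("wrist"); im=vision.grab_frame("wrist"); cv2.imwrite("pics/w5.png",im[:,:,::-1]); np.save("w5R.npy",w[1]);np.save("w5p.npy",w[2])
d=np.array([np.cos(np.radians(50.8)),np.sin(np.radians(50.8))]);n=np.array([-d[1],d[0]])
for a in(-.045,.045):
  for b in (-.023,.023): print(proj(w,np.r_[np.array([.4457,.0208])+a*d+b*n,.046]).round(0))
E
```

```text
rotvec [-0.001  0.002 -0.388] other way 5.895 shift present [ 1.3  0.5 40.3] goal [ 0.9  0.9 40.3] J [ 0.43  0.09 -0.08 -0.   -1.41  1.64]
[[366. 267.]]
[[324. 282.]]
[[334. 186.]]
[[290. 204.]]
```

View pics/w5.png

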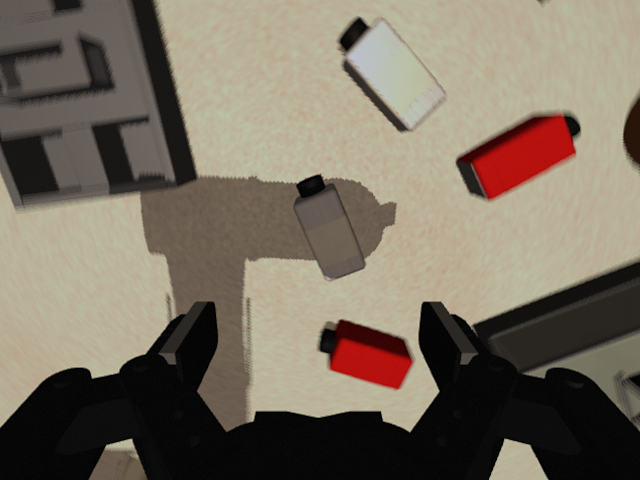

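Tin B's corners at (364,267), (330,279), (296,205) and (338,188) match the prediction within about 3 px. Turning, descending and gripping.

Request:
send_rows:
  rows:
    - [[0,0,-0.13],[0,0,0],85]
    - [[0,0,-0.13],[0,0,0],85]
    - [[0,0,-0.128],[0,0,0],85]
    - [[0,0,0],[1,2,40],85]
    - [[0,0,0],[0,0,60],85]

```text
time: 16.12
tool_pos: [0.4672, 0.0439, 0.141]
orientation: [0.0, 0.905, 0.425, 0.002]
contact_force: [0.6, -0.2, -0.7]
width: 0.998
```

Request:
send_rows:
  rows:
    - [[0,0,0],[0,0,60],85]
    - [[0,0,0],[0,0,40],85]
    - [[0,0,0],[0,0,23],85]
    - [[0,0,0],[0,0,8],85]
    - [[0,0,0],[0,0,0],85]

```text
time: 16.75
tool_pos: [0.4661, 0.0435, 0.0102]
orientation: [0.0, 0.905, 0.426, -0.0]
contact_force: [0.5, 0.6, 0.8]
width: 0.996
```

```bash
python3 - <<'E'
from h import *
to([.4647,.0441],.007,np.radians(50.8))
print(observe()["tool_pos"],observe()["contact_force"])
E
```

```text
rotvec [-0.     0.001 -0.007] other way 6.276 shift present [-0.5 -1.5  3.2] goal [-0.5 -1.5  3.2] J [ 0.43  0.29 -0.46  0.   -0.82  2.02]
[0.46612857 0.04353215 0.01022573] [0.4504329  0.63464579 0.80594592]
```

Request:
send_rows:
  rows:
    - [[0,0,0],[0,0,3],85]
    - [[0,0,0],[0,0,0],60]
    - [[0,0,0],[0,0,0],40]
    - [[0,0,0],[0,0,0],30]
    - [[0,0,0],[0,0,0],30]
  newtons: 60

```text
time: 17.38
tool_pos: [0.4668, 0.0439, 0.008]
orientation: [0.0, 0.905, 0.426, 0.001]
contact_force: [-1.9, 1.0, 6.4]
width: 0.531
```

Request:
send_rows:
  rows:
    - [[0,0,0],[0,0,0],30]
    - [[0,0,0],[0,0,0],30]
    - [[0,0,0],[0,0,-10],30]
    - [[0,0,0],[0,0,-20],30]
    - [[0,0,0],[0,0,0],30]

```text
time: 18.0
tool_pos: [0.4672, 0.044, 0.0384]
orientation: [0.0, 0.905, 0.426, 0.001]
contact_force: [0.1, -0.6, -2.8]
width: 0.53
```

The tin is held and weighs 2.8 N. Carrying it up and toward the tray.

Request:
send_rows:
  rows:
    - [[0,0,0],[0,0,-35],30]
    - [[0,0,0],[0,0,-50],30]
    - [[0,0,0],[25,-35,-35],30]
    - [[0,0,0],[25,-35,-35],30]
    - [[0,0,0],[25,-35,-35],30]

```text
time: 18.62
tool_pos: [0.4321, 0.1693, 0.2275]
orientation: [-0.0, 0.905, 0.426, -0.001]
contact_force: [0.5, 1.0, -1.7]
width: 0.53
```

Request:
send_rows:
  rows:
    - [[0,0,0],[25,-35,-35],30]
    - [[0,0,0],[20,-30,-30],30]
    - [[0,0,0],[20,-30,-5],30]
    - [[0,0,0.1],[0,0,0],30]
    - [[0,0,0.18],[0,0,0],30]

```text
time: 19.25
tool_pos: [0.4007, 0.2795, 0.2959]
orientation: [0.0, 0.956, 0.294, -0.001]
contact_force: [0.1, 0.2, -2.9]
width: 0.532
```

Request:
send_rows:
  rows:
    - [[0,0,0.18],[0,0,0],30]
    - [[0,0,0.18],[0,0,0],30]
    - [[0,0,0.18],[0,0,0],30]
    - [[0,0,0.18],[0,0,0],30]
    - [[0,0,0.18],[0,0,0],30]

```text
time: 19.88
tool_pos: [0.4009, 0.2788, 0.296]
orientation: [0.001, 0.988, -0.152, -0.001]
contact_force: [0.2, -0.3, -2.3]
width: 0.53
```

Request:
send_rows:
  rows:
    - [[0,0,0.18],[0,0,0],30]
    - [[0,0,0.18],[0,0,0],30]
    - [[0,0,0.18],[0,0,0],30]
    - [[0,0,0.11],[0,0,0],30]
    - [[0,0,0],[0,0,0],30]

```text
time: 20.5
tool_pos: [0.401, 0.2788, 0.2962]
orientation: [0.001, 0.89, -0.457, -0.0]
contact_force: [0.1, 0.3, -2.7]
width: 0.532
```

```bash
python3 - <<'E'
from h import *
to([.3834,.292],.3,np.radians(-54.1)); print(observe()["tool_pos"])
E
```

```text
rotvec [ 0.002 -0.    -0.005] other way 6.279 shift present [-21.    6.6  -3.8] goal [-21.    6.5  -3.8] J [ 0.93  0.12  0.11 -0.   -1.56 -0.31]
[0.40096429 0.27880786 0.29615025]
```

Request:
send_rows:
  rows:
    - [[0,0.08,0],[0,0,0],30]
    - [[0,0.15,0],[0,0,0],30]
    - [[0,0.15,0],[0,0,0],30]
    - [[0,0.15,0],[0,0,0],30]
    - [[0,0.15,0],[0,0,0],30]

```text
time: 21.12
tool_pos: [0.401, 0.2795, 0.2971]
orientation: [0.153, 0.839, -0.429, 0.298]
contact_force: [0.6, -1.2, -2.9]
width: 0.531
```

```bash
python3 - <<'E'
from h import *
s=observe();print(s["joint_pos"].round(2),s["tool_pos"],q2R(s["orientation"]).round(3))
E
```

```text
[ 1.3   0.23 -0.15  0.52 -1.65 -0.76] [0.40102453 0.27949191 0.29706433] [[ 0.454 -0.811  0.369]
 [-0.628 -0.585 -0.513]
 [ 0.632  0.001 -0.775]]
```

Request:
send_rows:
  rows:
    - [[0,0.15,0],[0,0,0],30]
    - [[0,0.15,0],[0,0,0],30]
    - [[0,0.15,0],[0,0,0],30]
    - [[0,0.15,0],[0,0,0],30]
    - [[0,0.15,0],[0,0,0],30]

```text
time: 21.75
tool_pos: [0.4012, 0.2797, 0.2966]
orientation: [0.301, 0.671, -0.343, 0.584]
contact_force: [0.5, 0.4, -2.6]
width: 0.533
```

Request:
send_rows:
  rows:
    - [[0,0.1,0],[0,0,0],30]
    - [[0,0.041,0],[0,0,0],30]
    - [[0,0,0],[0,0,0],30]

```text
time: 22.12
tool_pos: [0.4014, 0.2791, 0.2967]
orientation: [0.324, 0.629, -0.323, 0.628]
contact_force: [-1.1, 0.7, -2.4]
width: 0.529
```

```bash
python3 - <<'E'
from h import *
im=vision.grab_frame("side"); cv2.imwrite("pics/s2.png",im[:,:,::-1])
s=observe();print(s["joint_pos"].round(2),s["tool_pos"],q2R(s["orientation"]).round(3))
E
```

```text
[ 1.42  0.59 -0.44  0.85 -1.95 -1.17] [0.40144737 0.27911938 0.29722963] [[ 0.001 -0.813  0.582]
 [-0.002 -0.582 -0.813]
 [ 1.     0.    -0.002]]
```

View pics/s2.png

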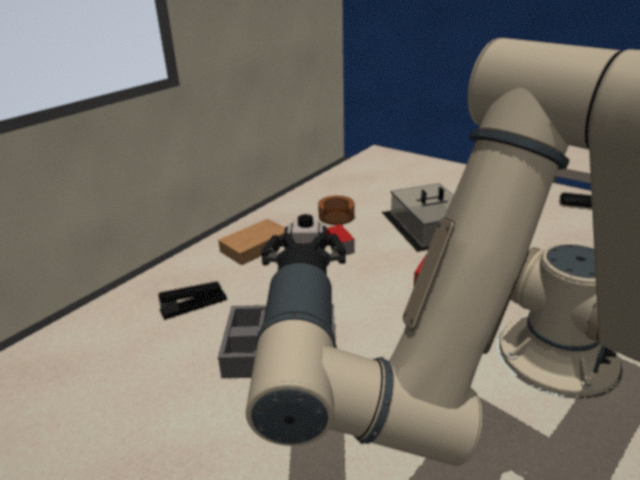

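Side view: the tin is upright in the gripper at (305,230), and the cover stands on the mat at (425,215). The forearm's lower end at (440,420) hangs low, so I'll check its height before descending.

```bash
python3 - <<'E'
from h import *
s=observe();J=s["joint_pos"];p=q2R(s["orientation"])[:,2];T=s["tool_pos"];c=pose("side")
dl=J[1]-J[2];f=np.array([np.cos(dl)*np.cos(J[0]),np.cos(dl)*np.sin(J[0]),-np.sin(dl)])
print("f.p",f@p,"cosJ5",np.cos(J[4]))
a=np.cross(f,p);a/=np.linalg.norm(a);print("a",a.round(3))
for L in (.15,.2,.25,.3): print(L,proj(c,T-L*p).round(0))
for L in (.2,.25):
  for o in (-.15,-.1,.1,.15): print(L,o,(T-L*p+o*a).round(3),proj(c,T-L*p+o*a).round(0))
E
```

```text
f.p -0.3685975709959056 cosJ5 -0.3685975709959058
a [-0.75  -0.536 -0.388]
0.15 [[302. 273.]]
0.2 [[300. 293.]]
0.25 [[298. 315.]]
0.3 [[296. 340.]]
0.2 -0.15 [0.398 0.522 0.356] [[197. 260.]]
0.2 -0.1 [0.36  0.495 0.336] [[232. 271.]]
0.2 0.1 [0.21  0.388 0.259] [[365. 314.]]
0.2 0.15 [0.173 0.361 0.239] [[396. 324.]]
0.25 -0.15 [0.369 0.563 0.356] [[188. 280.]]
0.25 -0.1 [0.331 0.536 0.337] [[226. 292.]]
0.25 0.1 [0.181 0.429 0.259] [[367. 336.]]
0.25 0.15 [0.143 0.402 0.24 ] [[400. 347.]]
```

The forearm end hangs about 6 cm below the tool axis, so a horizontal tool would hit the bench at placing height. Fix: lay the tin down beside the tray, then re-grip it with the tool leaned 30° toward the cap. When the tin is upright, the tool then still points 30° downward.

Request:
send_rows:
  rows:
    - [[0,-0.08,0],[0,0,0],30]
    - [[0,-0.15,0],[0,0,0],30]
    - [[0,-0.15,0],[0,0,0],30]
    - [[0,-0.15,0],[0,0,0],30]
    - [[0,-0.15,0],[0,0,0],30]

```text
time: 22.8
tool_pos: [0.401, 0.2793, 0.2986]
orientation: [0.194, 0.804, -0.413, 0.38]
contact_force: [0.6, 0.2, -2.7]
width: 0.532
```

Request:
send_rows:
  rows:
    - [[0,-0.15,0],[0,0,0],30]
    - [[0,-0.15,0],[0,0,0],30]
    - [[0,-0.15,0],[0,0,0],30]
    - [[0,-0.15,0],[0,0,0],30]
    - [[0,-0.15,0],[0,0,0],30]

```text
time: 23.42
tool_pos: [0.4009, 0.279, 0.2995]
orientation: [0.029, 0.888, -0.456, 0.061]
contact_force: [0.9, 0.1, -2.5]
width: 0.534
```

Request:
send_rows:
  rows:
    - [[0,-0.1,0],[0,0,0],30]
    - [[0,-0.041,0],[0,0,0],30]
    - [[0,0,0],[0,0,0],30]

```text
time: 23.8
tool_pos: [0.4016, 0.2781, 0.2989]
orientation: [-0.002, 0.889, -0.458, 0.0]
contact_force: [0.7, 0.4, -2.8]
width: 0.535
```

```bash
python3 - <<'E'
from h import *
to([.375,.100],.011,np.radians(-54.1)); print(observe()["tool_pos"])
E
```

```text
rotvec [-0.003  0.001 -0.007] other way 6.276 shift present [129.8 125.9 287.4] goal [128.7 125.9 287.9] J [ 0.93  0.12  0.11  0.   -1.56 -0.31]
[0.40157252 0.27806123 0.29892504]
```

Request:
send_rows:
  rows:
    - [[0,0,0],[32.4,31.5,10],30]
    - [[0,0,0],[32.4,31.5,20],30]
    - [[0,0,0],[32.4,31.5,20],30]
    - [[0,0,0],[32.4,31.5,30],30]
    - [[0,0,0],[0,0,50],30]

```text
time: 24.42
tool_pos: [0.3746, 0.0989, 0.1683]
orientation: [-0.002, 0.889, -0.457, 0.002]
contact_force: [0.9, 1.2, -2.1]
width: 0.53
```

Request:
send_rows:
  rows:
    - [[0,0,0],[0,0,60],30]
    - [[0,0,0],[0,0,50],30]
    - [[0,0,0],[0,0,25],30]
    - [[0,0,0],[0,0,10],30]
    - [[0,0,0],[0,0,0],30]

```text
time: 25.05
tool_pos: [0.3744, 0.1006, 0.0227]
orientation: [-0.0, 0.89, -0.457, 0.0]
contact_force: [0.7, -0.3, -1.0]
width: 0.534
```

Request:
send_rows:
  rows:
    - [[0,0,0],[0,0,3],30]
    - [[0,0,0],[0,0,3],30]
    - [[0,0,0],[0,0,2],30]
    - [[0,0,0],[0,0,2],30]
    - [[0,0,0],[0,0,0],30]

```text
time: 25.68
tool_pos: [0.3741, 0.1002, 0.0122]
orientation: [0.0, 0.889, -0.457, -0.0]
contact_force: [-0.3, -0.4, -2.4]
width: 0.532
```

Request:
send_rows:
  rows:
    - [[0,0,0],[0,0,2],30]
    - [[0,0,0],[0,0,2],30]
    - [[0,0,0],[0,0,1],30]
    - [[0,0,0],[0,0,0],30]
    - [[0,0,0],[0,0,0],30]

```text
time: 26.3
tool_pos: [0.3742, 0.1002, 0.0079]
orientation: [0.0, 0.889, -0.457, 0.0]
contact_force: [-4.3, -0.6, 8.4]
width: 0.528
```

Request:
send_rows:
  rows:
    - [[0,0,0],[0,0,-2],60]
    - [[0,0,0],[0,0,0],85]
    - [[0,0,0],[0,0,0],85]
    - [[0,0,0],[0,0,-30],85]
    - [[0,0,0],[0,0,-50],85]

```text
time: 26.92
tool_pos: [0.373, 0.0994, 0.089]
orientation: [0.002, 0.889, -0.457, -0.001]
contact_force: [1.2, 0.3, -0.2]
width: 0.994
```

Request:
send_rows:
  rows:
    - [[0,-0.13,0],[0,0,0],85]
    - [[0,-0.13,0],[0,0,0],85]
    - [[0,-0.13,0],[0,0,0],85]
    - [[0,-0.134,0],[0,0,0],85]
    - [[0,0,0],[0,0,0],85]

```text
time: 27.55
tool_pos: [0.375, 0.0988, 0.0879]
orientation: [-0.118, 0.858, -0.444, -0.232]
contact_force: [-0.4, 0.9, -0.8]
width: 0.99
```

```bash
cat >> h.py <<'E'
def tilt(tcp,ax,th):
    """goal: tool x at world angle ax, tool down, then turned th about tool y; prints turn and shift in goal axes"""
    s=observe(); Rt=q2R(s["orientation"]); x=np.array([np.cos(ax),np.sin(ax),0]); zz=np.array([0,0,-1.])
    G=np.c_[x,np.cross(zz,x),zz]@R.from_rotvec([0,th,0]).as_matrix()
    d=np.array(tcp)-s["tool_pos"]
    print("rotvec",R.from_matrix(Rt.T@G).as_rotvec().round(3),"shift present",(Rt.T@d*1e3).round(1),"goal",(G.T@d*1e3).round(1),"world",(d*1e3).round(1),"J",s["joint_pos"].round(2))
E
python3 - <<'E'
from h import *
tilt([.3644,.1138,.010],np.radians(-54.1),-np.pi/6)
w=pose("wrist"); im=vision.grab_frame("wrist"); cv2.imwrite("pics/w6.png",im[:,:,::-1])
d=np.array([np.cos(np.radians(-54.1)),np.sin(np.radians(-54.1))]);n=np.array([-d[1],d[0]])
for a in(-.045,.045):
  for b in (-.023,.023): print(proj(w,np.r_[np.array([.3559,.1255])+a*d+b*n,.046]).round(0))
E
```

```text
rotvec [-0.003  0.002 -0.01 ] shift present [23.2 -0.2 76.6] goal [23.  -0.2 76.7] world [-10.6  15.  -77.9] J [ 0.19  0.27 -0.2  -0.48 -1.36  0.6 ]
[[352. 314.]]
[[286. 315.]]
[[362. 223.]]
[[272. 224.]]
```

View pics/w6.png

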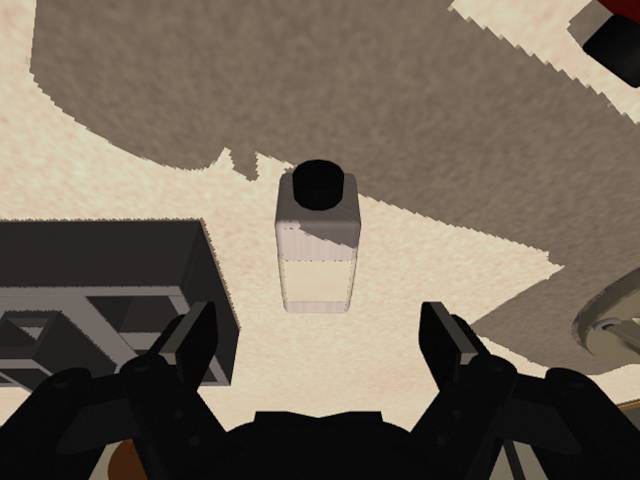

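The lying tin at (318,265) matches the prediction within 3 px. Re-gripping it with the tool leaned.

Request:
send_rows:
  rows:
    - [[0,0,0],[8,0,27],85]
    - [[0,0,0],[8,0,27],85]
    - [[0,0,0],[5,0,15],85]
    - [[0,0,0],[2,0,7],85]
    - [[0,0,0],[0,0,0],85]

```text
time: 28.22
tool_pos: [0.3638, 0.1151, 0.0122]
orientation: [-0.118, 0.859, -0.441, -0.23]
contact_force: [0.1, 0.0, 0.6]
width: 0.994
```

Request:
send_rows:
  rows:
    - [[0,0,0],[0,0,0],60]
    - [[0,0,0],[0,0,0],40]
    - [[0,0,0],[0,0,0],30]
    - [[0,0,0],[0,0,0],30]
    - [[0,0,0],[0,0,0],30]
  newtons: 60

```text
time: 28.85
tool_pos: [0.3644, 0.1148, 0.0127]
orientation: [-0.119, 0.859, -0.441, -0.23]
contact_force: [1.3, -2.5, 5.6]
width: 0.532
```

```bash
python3 - <<'E'
from h import *
tilt([.3644,.1138,.010],np.radians(-54.1),-np.pi/6); print(observe()["tool_pos"],observe()["contact_force"])
E
```

```text
rotvec [-0.004 -0.    -0.004] shift present [2.  0.6 1.9] goal [2.  0.6 1.9] world [ 0.  -1.  -2.7] J [ 0.22  0.36 -0.31 -0.52 -1.18  0.67]
[0.36437356 0.11480526 0.01265897] [ 1.34550415 -2.5442758   5.62018055]
```

Request:
send_rows:
  rows:
    - [[0,0,0],[-5,0,-8.7],30]
    - [[0,0,0],[-20,0,-34.6],30]
    - [[0,0,0],[-25,0,-43.3],30]
    - [[0,0,0],[-25,0,-43.3],30]
    - [[0,0,0],[-20,0,-34.6],30]

```text
time: 29.48
tool_pos: [0.3635, 0.1147, 0.2042]
orientation: [-0.119, 0.859, -0.442, -0.23]
contact_force: [0.4, 0.2, -2.4]
width: 0.534
```

Request:
send_rows:
  rows:
    - [[0,0,0],[-26.3,-29.7,15.2],30]
    - [[0,0,0],[-26.3,-29.7,15.2],30]
    - [[0,0,0],[-26.3,-29.7,15.2],30]
    - [[0,0,0],[-26.3,-29.7,15.2],30]
    - [[0,0.08,0],[0,0,0],30]

```text
time: 30.1
tool_pos: [0.3893, 0.284, 0.2007]
orientation: [-0.099, 0.867, -0.446, -0.196]
contact_force: [-0.6, 0.2, -2.3]
width: 0.53
```

Request:
send_rows:
  rows:
    - [[0,0.15,0],[0,0,0],30]
    - [[0,0.15,0],[0,0,0],30]
    - [[0,0.15,0],[0,0,0],30]
    - [[0,0.15,0],[0,0,0],30]
    - [[0,0.15,0],[0,0,0],30]

```text
time: 30.72
tool_pos: [0.3891, 0.2829, 0.2026]
orientation: [0.07, 0.879, -0.452, 0.138]
contact_force: [0.2, -0.5, -2.5]
width: 0.531
```

Request:
send_rows:
  rows:
    - [[0,0.15,0],[0,0,0],30]
    - [[0,0.15,0],[0,0,0],30]
    - [[0,0.15,0],[0,0,0],30]
    - [[0,0.15,0],[0,0,0],30]
    - [[0,0.141,0],[0,0,0],30]

```text
time: 31.35
tool_pos: [0.3893, 0.2833, 0.202]
orientation: [0.229, 0.769, -0.396, 0.446]
contact_force: [1.0, -0.2, -2.4]
width: 0.534
```

```bash
python3 - <<'E'
from h import *
tilt([.3896,.2831,.122],np.radians(-54.1),np.pi/3); print(observe()["tool_pos"],observe()["contact_force"])
E
```

```text
rotvec [ 0.004 -0.003 -0.004] shift present [-69.3  -0.   40.1] goal [-69.1  -0.1  40.3] world [  0.3  -0.2 -80. ] J [ 1.42  0.45 -0.39  0.65 -1.62 -1.09]
[0.38926531 0.28331203 0.20203469] [ 0.97862345 -0.1866607  -2.36469981]
```

Request:
send_rows:
  rows:
    - [[0,0,0],[-20,0,11.5],30]
    - [[0,0,0],[-28,0,16],30]
    - [[0,0,0],[-15,0,9],30]
    - [[0,0,0],[-6,0,3.5],30]
    - [[0,0,0],[0,0,0],30]

```text
time: 31.98
tool_pos: [0.3898, 0.283, 0.1225]
orientation: [0.228, 0.77, -0.396, 0.445]
contact_force: [-0.7, 0.6, -2.1]
width: 0.532
```

Request:
send_rows:
  rows:
    - [[0,0,0],[-4.3,0,2.5],30]
    - [[0,0,0],[-4.3,0,2.5],30]
    - [[0,0,0],[-4.3,0,2.5],30]
    - [[0,0,0],[0,0,0],30]

```text
time: 32.48
tool_pos: [0.3897, 0.2826, 0.107]
orientation: [0.229, 0.77, -0.396, 0.445]
contact_force: [0.2, -0.2, -2.5]
width: 0.533
```

```bash
python3 - <<'E'
from h import *
w=pose("wrist"); im=vision.grab_frame("wrist"); 
im2=vision.grab_frame("side"); 
cv2.imwrite("pics/ws1.png",np.hstack([cv2.resize(im,(400,300)),cv2.resize(im2[200:440,150:470],(400,300))])[:,:,::-1])
tilt([.3896,.2831,.07],np.radians(-54.1),np.pi/3); print(observe()["tool_pos"],observe()["contact_force"])
E
```

```text
rotvec [ 0.005  0.    -0.003] shift present [-32.5  -0.1  18.3] goal [-32.5  -0.1  18.3] world [ -0.1   0.3 -37.3] J [ 1.42  0.57 -0.48  0.66 -1.45 -1.21]
[0.38973693 0.28277806 0.10728116] [ 0.05750534  0.63762503 -1.8502368 ]
```

View pics/ws1.png

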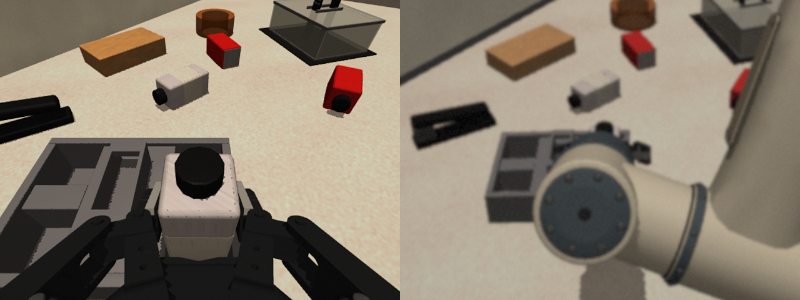

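The tin is upright in the gripper and its base has entered pocket 4 with no contact force. Lowering further.

Request:
send_rows:
  rows:
    - [[0,0,0],[-5.2,0,3],30]
    - [[0,0,0],[-6,0,3.5],30]
    - [[0,0,0],[-6,0,3.5],30]
    - [[0,0,0],[-6,0,3.5],30]
    - [[0,0,0],[0,0,0],30]

```text
time: 33.2
tool_pos: [0.3897, 0.2824, 0.0799]
orientation: [0.229, 0.77, -0.396, 0.445]
contact_force: [0.2, -0.9, -2.2]
width: 0.532
```

Request:
send_rows:
  rows:
    - [[0,0,0],[-3.5,0,2],30]
    - [[0,0,0],[-3,0,1.7],30]
    - [[0,0,0],[-2.6,0,1.5],30]
    - [[0,0,0],[0,0,0],30]

```text
time: 33.7
tool_pos: [0.3897, 0.2826, 0.0698]
orientation: [0.229, 0.77, -0.396, 0.445]
contact_force: [0.6, -0.3, -1.8]
width: 0.53
```

Request:
send_rows:
  rows:
    - [[0,0,0],[-2.6,0,1.5],30]
    - [[0,0,0],[-1,0,0.6],30]
    - [[0,0,0],[0,0,0],56]
    - [[0,0,0],[0,0,0],60]
    - [[0,0,0],[0,0,0],60]

```text
time: 34.33
tool_pos: [0.3898, 0.2827, 0.066]
orientation: [0.229, 0.77, -0.396, 0.445]
contact_force: [-0.7, 0.2, 0.3]
width: 0.701
```

Request:
send_rows:
  rows:
    - [[0,0,0],[0,0,-10],60]
    - [[0,0,0],[0,0,-25],60]
    - [[0,0,0],[0,0,-40],60]
    - [[0,0,0],[0,0,-50],60]
    - [[0,0,0],[20,0,-40],70]

```text
time: 34.95
tool_pos: [0.3109, 0.3924, 0.1663]
orientation: [0.229, 0.771, -0.395, 0.445]
contact_force: [0.6, 0.4, 0.4]
width: 0.817
```

```bash
python3 - <<'E'
from h import *
print(observe()["tool_pos"],observe()["joint_pos"].round(2))
im=vision.grab_frame("wrist");t=vision.grab_frame("top"); cv2.imwrite("pics/t3.png",t[:,:,::-1])
cv2.imwrite("pics/wt2.png",np.hstack([cv2.resize(im,(400,300)),cv2.resize(t[170:350,130:370],(400,300),interpolation=cv2.INTER_CUBIC)])[:,:,::-1])
E
```

```text
[0.31093948 0.39243246 0.16630688] [ 1.58  0.62 -0.15  0.53 -1.73 -1.14]
```

View pics/wt2.png

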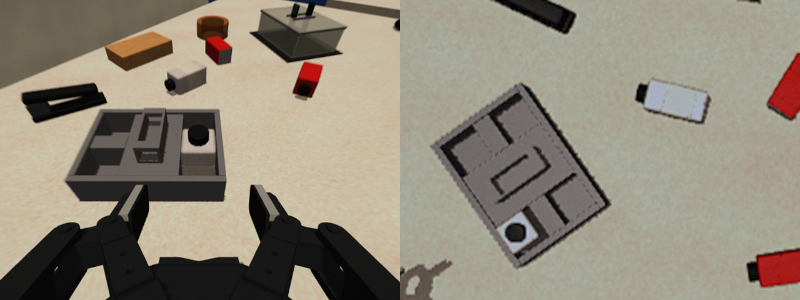

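Tin B stands upright in pocket 4. Tin A has been knocked: it is now near (295,230) in full-frame pixels, previously (308,219). Re-measuring it.

```bash
cat > m.py <<'E'
from h import *
def tin(im):
    t=pose("top"); sel=np.all(im>165,axis=2).astype(np.uint8); sel[:,:270]=0; sel[:190]=0; sel[300:]=0; sel[:,400:]=0
    n,l,st,ce=cv2.connectedComponentsWithStats(sel)
    for i in range(1,n):
        if st[i,4]>300:
            r=cv2.minAreaRect(np.argwhere(l==i)[:,::-1].astype(np.float32)); b=cv2.boxPoints(r); w=ray2z(t,b,.046)[:,:2]; d=[w[1]-w[0],w[2]-w[1]]; L=[np.linalg.norm(x) for x in d]; k=int(np.argmax(L))
            print("px",np.round(r[0],1),"tin",w.mean(0).round(4),np.round(L,3),"axis",np.degrees(np.arctan2(d[k][1],d[k][0])))
E
python3 - <<'E'
from m import *
im=cv2.imread("pics/t3.png"); tin(im)
print("cap",ray2z(pose("top"),[[130+(641-400)/1.667,170+93/1.667]],.023))
E
```

```text
px [294.7 229.7] tin [0.5773 0.0732] [0.039 0.083] axis -104.10397307405867
cap [[0.5892975  0.12494071 0.023     ]]
```

Request:
send_rows:
  rows:
    - [[0,0,0],[40,0,-23],70]
    - [[0,0,0],[45,0,-26],85]
    - [[0,-0.15,0],[0,0,0],85]
    - [[0,-0.15,0],[0,0,0],85]
    - [[0,-0.15,0],[0,0,0],85]

```text
time: 35.67
tool_pos: [0.312, 0.391, 0.264]
orientation: [0.133, 0.851, -0.437, 0.259]
contact_force: [0.6, 0.3, -0.3]
width: 0.994
```

Request:
send_rows:
  rows:
    - [[0,-0.15,0],[0,0,0],85]
    - [[0,-0.15,0],[0,0,0],85]
    - [[0,-0.15,0],[0,0,0],85]
    - [[0,-0.147,0],[0,0,0],85]
    - [[0,0,0],[0,0,0],85]

```text
time: 36.3
tool_pos: [0.3134, 0.3896, 0.2654]
orientation: [-0.002, 0.889, -0.459, -0.001]
contact_force: [-0.9, -0.2, 1.1]
width: 0.993
```

```bash
python3 - <<'E'
from h import *
d=np.radians(76); u=np.array([np.cos(d),np.sin(d)])
to(np.array([.5773,.0732])+.0137*u,.25,d); print(observe()["tool_pos"])
E
```

```text
rotvec [-5.000e-03 -1.000e-03 -2.279e+00] other way 4.004 shift present [401.8 -42.1  14.3] goal [-229.4  332.5   15.4] J [ 1.21  0.14  0.06 -0.   -1.48 -0.59]
[0.31344852 0.38955922 0.26537223]
```

Request:
send_rows:
  rows:
    - [[0,0,0],[57.4,-6,0],85]
    - [[0,0,0],[57.4,-6,0],85]
    - [[0,0,0],[57.4,-6,0],85]
    - [[0,0,0],[57.4,-6,0],85]
    - [[0,0,0],[57.4,-6,0],85]

```text
time: 36.92
tool_pos: [0.5044, 0.1737, 0.2632]
orientation: [0.001, 0.89, -0.457, -0.0]
contact_force: [1.6, 0.9, -0.2]
width: 1.0
```

Request:
send_rows:
  rows:
    - [[0,0,0],[57.4,-6,0],85]
    - [[0,0,0],[57.4,-6,0],85]
    - [[0,0,-0.175],[0,0,0],85]
    - [[0,0,-0.175],[0,0,0],85]
    - [[0,0,-0.175],[0,0,0],85]

```text
time: 37.55
tool_pos: [0.5801, 0.0887, 0.2627]
orientation: [0.001, 0.978, -0.208, -0.001]
contact_force: [-0.1, -0.4, 0.8]
width: 0.997
```

Request:
send_rows:
  rows:
    - [[0,0,-0.175],[0,0,0],85]
    - [[0,0,-0.175],[0,0,0],85]
    - [[0,0,-0.175],[0,0,0],85]
    - [[0,0,-0.175],[0,0,0],85]
    - [[0,0,-0.175],[0,0,0],85]

```text
time: 38.17
tool_pos: [0.58, 0.089, 0.2628]
orientation: [0.001, 0.974, 0.226, -0.001]
contact_force: [-0.0, -0.6, 0.7]
width: 0.997
```

Request:
send_rows:
  rows:
    - [[0,0,-0.175],[0,0,0],85]
    - [[0,0,-0.175],[0,0,0],85]
    - [[0,0,-0.175],[0,0,0],85]
    - [[0,0,-0.175],[0,0,0],85]
    - [[0,0,-0.175],[0,0,0],85]

```text
time: 38.8
tool_pos: [0.58, 0.089, 0.2629]
orientation: [0.0, 0.786, 0.618, -0.001]
contact_force: [-0.2, -0.4, 0.4]
width: 0.991
```

Request:
send_rows:
  rows:
    - [[0,-0.13,0],[0,0,0],85]
    - [[0,-0.13,0],[0,0,0],85]
    - [[0,-0.13,0],[0,0,0],85]
    - [[0,-0.134,0],[0,0,0],85]
    - [[0,0,0],[0,0,0],85]

```text
time: 39.42
tool_pos: [0.5798, 0.0906, 0.2602]
orientation: [0.16, 0.759, 0.595, -0.208]
contact_force: [-0.5, -0.4, -0.4]
width: 0.998
```

```bash
python3 - <<'E'
from h import *
d=np.radians(76); u=np.array([np.cos(d),np.sin(d)]);n=np.array([-u[1],u[0]]);c=np.array([.5773,.0732])
tilt(np.r_[c+.0137*u,.0115],d,-np.pi/6)
w=pose("wrist"); im=vision.grab_frame("wrist"); cv2.imwrite("pics/w7.png",im[:,:,::-1]); print(observe()["tool_pos"])
for a in(-.045,.045):
  for b in (-.023,.023): print(proj(w,np.r_[c+a*u+b*n,.046]).round(0))
E
```

```text
rotvec [-0.003  0.007  0.004] shift present [122.7   3.  216.4] goal [121.1   1.8 217.3] world [   0.8   -4.1 -248.7] J [ 0.62  0.53  0.33  0.34 -1.79  2.28]
[0.58016159 0.08984854 0.26173121]
[[343. 152.]]
[[297. 152.]]
[[349.  56.]]
[[292.  56.]]
```

View pics/w7.png

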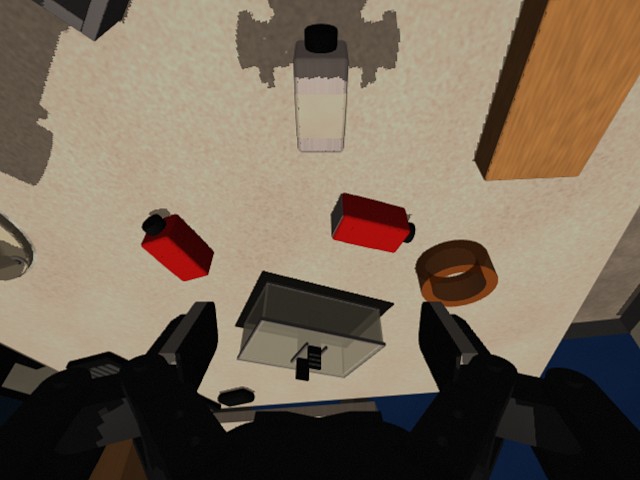

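Tin A at (321,105) matches the prediction within about 3 px. The joints have room, so descending to grip.

Request:
send_rows:
  rows:
    - [[0,0,0],[15,0.4,27],85]
    - [[0,0,0],[30,0.5,53],85]
    - [[0,0,0],[30,0.5,53],85]
    - [[0,0,0],[25,0.5,44],85]
    - [[0,0,0],[12,0.4,22],85]

```text
time: 40.1
tool_pos: [0.581, 0.0844, 0.0335]
orientation: [0.159, 0.762, 0.594, -0.205]
contact_force: [-0.1, 0.2, 0.4]
width: 0.992
```

```bash
python3 - <<'E'
from h import *
d=np.radians(76); u=np.array([np.cos(d),np.sin(d)]);c=np.array([.5773,.0732])
tilt(np.r_[c+.0137*u,.0115],d,-np.pi/6); print(observe()["tool_pos"])
E
```

```text
rotvec [-0.003  0.001 -0.001] shift present [12.7 -0.8 18.1] goal [12.7 -0.9 18.1] world [ -0.4   2.1 -22. ] J [ 0.61  0.66 -0.03  0.34 -1.31  2.12]
[0.58097627 0.08439442 0.0335167 ]
```

Request:
send_rows:
  rows:
    - [[0,0,0],[8,-0.4,11],85]
    - [[0,0,0],[4,-0.4,6],85]
    - [[0,0,0],[0.7,0,1],85]
    - [[0,0,0],[0,0,0],60]
    - [[0,0,0],[0,0,0],40]
  newtons: 60

```text
time: 40.72
tool_pos: [0.5822, 0.0877, 0.0142]
orientation: [0.159, 0.762, 0.594, -0.203]
contact_force: [0.7, 0.6, -0.4]
width: 0.594
```

Request:
send_rows:
  rows:
    - [[0,0,0],[0,0,0],30]
    - [[0,0,0],[0,0,0],30]
    - [[0,0,0],[0,0,0],30]

```text
time: 41.1
tool_pos: [0.5821, 0.0879, 0.0143]
orientation: [0.16, 0.762, 0.594, -0.204]
contact_force: [-2.5, 3.5, 6.0]
width: 0.529
```

```bash
python3 - <<'E'
from h import *
s=observe();d=np.radians(76); u=np.array([np.cos(d),np.sin(d)]);c=np.array([.5773,.0732])
print(s["tool_pos"],s["contact_force"],s["width"],"TCP along tin",(s["tool_pos"][:2]-c)@u,"joints",s["joint_pos"].round(2))
a=np.radians(-54.1);x=np.array([np.cos(a),np.sin(a)]);y=np.array([-x[1],x[0]]);print([(np.array([.4665,.2996])+i*.042*x+j*.072*y).round(4) for i,j in((-1,1),(1,1),(1,-1))])
E
```

```text
[0.58214234 0.0878575  0.0142713 ] [-2.51432424  3.45370696  6.00023033] 0.5292156570743864 TCP along tin 0.015393580440924067 joints [ 0.61  0.68 -0.04  0.35 -1.28  2.11]
[array([0.5002, 0.3758]), array([0.5495, 0.3078]), array([0.4328, 0.2234])]
```

Request:
send_rows:
  rows:
    - [[0,0,0],[-5,0,-8.7],30]
    - [[0,0,0],[-20,0,-34.6],30]
    - [[0,0,0],[-30,0,-52],30]
    - [[0,0,0],[-30,0,-52],30]
    - [[0,0,0],[-25,0,-43],30]

```text
time: 41.72
tool_pos: [0.5815, 0.0873, 0.2354]
orientation: [0.159, 0.762, 0.594, -0.204]
contact_force: [0.8, 0.3, -3.0]
width: 0.531
```

Request:
send_rows:
  rows:
    - [[0,0.13,0],[0,0,0],30]
    - [[0,0.13,0],[0,0,0],30]
    - [[0,0.13,0],[0,0,0],30]
    - [[0,0.134,0],[0,0,0],30]
    - [[0,0,0],[0,0,0],30]

```text
time: 42.35
tool_pos: [0.5812, 0.0853, 0.2345]
orientation: [-0.0, 0.789, 0.614, 0.001]
contact_force: [0.2, 0.3, -2.9]
width: 0.53
```

Request:
send_rows:
  rows:
    - [[0,0,0.1],[0,0,0],30]
    - [[0,0,0.17],[0,0,0],30]
    - [[0,0,0.17],[0,0,0],30]
    - [[0,0,0.17],[0,0,0],30]
    - [[0,0,0.17],[0,0,0],30]

```text
time: 42.98
tool_pos: [0.5811, 0.0876, 0.2321]
orientation: [0.001, 0.964, 0.267, -0.002]
contact_force: [-0.2, 0.1, -3.9]
width: 0.528
```

Request:
send_rows:
  rows:
    - [[0,0,0.17],[0,0,0],30]
    - [[0,0,0.17],[0,0,0],30]
    - [[0,0,0.17],[0,0,0],30]
    - [[0,0,0.17],[0,0,0],30]
    - [[0,0,0.17],[0,0,0],30]

```text
time: 43.6
tool_pos: [0.5811, 0.0876, 0.2321]
orientation: [0.001, 0.988, -0.154, -0.001]
contact_force: [0.1, 0.1, -4.0]
width: 0.531
```

Request:
send_rows:
  rows:
    - [[0,0,0.17],[0,0,0],30]
    - [[0,0,0.17],[0,0,0],30]
    - [[0,0,0.17],[0,0,0],30]
    - [[0,0,0.131],[0,0,0],30]
    - [[0,0,0],[0,0,0],30]

```text
time: 44.22
tool_pos: [0.5812, 0.0876, 0.2322]
orientation: [0.001, 0.891, -0.455, -0.001]
contact_force: [-0.4, -0.0, -3.5]
width: 0.529
```

```bash
python3 - <<'E'
from h import *
to([.5053,.3688],.22,np.radians(-54.1)); s=observe(); print(s["tool_pos"],s["contact_force"],s["width"])
E
```

```text
rotvec [0.003 0.    0.   ] other way -6.283 shift present [-272.3 -103.5   11.9] goal [-272.3 -103.4   12.2] J [ 0.42  0.33  0.22  0.   -1.46  0.21]
[0.58122174 0.08757298 0.23221084] [-0.39689909 -0.04616851 -3.46183036] 0.528582056467611
```

Request:
send_rows:
  rows:
    - [[0,0,0],[-25,-9.5,0],30]
    - [[0,0,0],[-50,-19,0],30]
    - [[0,0,0],[-55,-21,0],30]
    - [[0,0,0],[-55,-21,0],30]
    - [[0,0,0],[-50,-19,0],30]

```text
time: 44.85
tool_pos: [0.5157, 0.3322, 0.2327]
orientation: [0.001, 0.891, -0.454, -0.0]
contact_force: [1.4, -0.2, -3.6]
width: 0.528
```

Request:
send_rows:
  rows:
    - [[0,0,0],[-37.3,-14,0],30]
    - [[0,0.08,0],[0,0,0],30]
    - [[0,0.15,0],[0,0,0],30]
    - [[0,0.15,0],[0,0,0],30]
    - [[0,0.15,0],[0,0,0],30]

```text
time: 45.48
tool_pos: [0.506, 0.3695, 0.2334]
orientation: [0.12, 0.859, -0.438, 0.235]
contact_force: [1.2, -1.0, -4.3]
width: 0.532
```

Request:
send_rows:
  rows:
    - [[0,0.15,0],[0,0,0],30]
    - [[0,0.15,0],[0,0,0],30]
    - [[0,0.15,0],[0,0,0],30]
    - [[0,0.067,0],[0,0,0],30]
    - [[0,0,0],[0,0,0],30]

```text
time: 46.1
tool_pos: [0.5061, 0.369, 0.2318]
orientation: [0.229, 0.772, -0.393, 0.444]
contact_force: [0.3, -1.0, -2.7]
width: 0.531
```

```bash
python3 - <<'E'
from h import *
tilt([.5053,.3688,.123],np.radians(-54.1),np.pi/3); s=observe(); print(s["tool_pos"],s["contact_force"],s["width"])
E
```

```text
rotvec [0.002 0.    0.003] shift present [-94.3   0.4  54.2] goal [-94.3   0.8  54.1] world [  -0.8   -0.2 -108.8] J [ 1.25  0.63 -0.01  0.78 -1.67 -0.86]
[0.50607868 0.36901955 0.23177499] [ 0.33188484 -1.02835901 -2.70226667] 0.5308179554819917
```

Request:
send_rows:
  rows:
    - [[0,0,0],[-20,0.2,11.5],30]
    - [[0,0,0],[-35,0.2,20],30]
    - [[0,0,0],[-27,0.2,15.6],30]
    - [[0,0,0],[-12,0,7],30]
    - [[0,0,0],[0,0,0],30]

```text
time: 46.72
tool_pos: [0.506, 0.3682, 0.1246]
orientation: [0.228, 0.771, -0.395, 0.445]
contact_force: [0.9, 0.8, -2.8]
width: 0.53
```

Request:
send_rows:
  rows:
    - [[0,0,0],[-4.3,0,2.5],30]
    - [[0,0,0],[-4.3,0,2.5],30]
    - [[0,0,0],[-4.3,0,2.5],30]
    - [[0,0,0],[-4.3,0,2.5],30]
    - [[0,0,0],[0,0,0],30]

```text
time: 47.35
tool_pos: [0.5057, 0.3683, 0.1044]
orientation: [0.228, 0.771, -0.394, 0.445]
contact_force: [-0.1, 0.1, -3.6]
width: 0.53
```

```bash
python3 - <<'E'
from h import *
tilt([.5053,.3688,.0685],np.radians(-54.1),np.pi/3); s=observe(); print(s["tool_pos"],s["contact_force"],s["width"])
E
```

```text
rotvec [ 0.002 -0.    -0.   ] shift present [-31.5   0.   17.4] goal [-31.4   0.   17.4] world [ -0.4   0.5 -35.9] J [ 1.25  0.75 -0.14  0.78 -1.5  -1.03]
[0.50570973 0.36830922 0.10444421] [-0.08666154  0.11445636 -3.63439881] 0.5297959045212016
```

Request:
send_rows:
  rows:
    - [[0,0,0],[-5.2,0,3],30]
    - [[0,0,0],[-6,0,3.4],30]
    - [[0,0,0],[-6,0,3.4],30]
    - [[0,0,0],[-6,0,3.4],30]
    - [[0,0,0],[0,0,0],30]

```text
time: 47.98
tool_pos: [0.5056, 0.3683, 0.0775]
orientation: [0.228, 0.771, -0.394, 0.445]
contact_force: [-0.3, -0.1, -3.2]
width: 0.527
```

Request:
send_rows:
  rows:
    - [[0,0,0],[-3.5,0,2],30]
    - [[0,0,0],[-3,0,1.7],30]
    - [[0,0,0],[-1.7,0,1],30]
    - [[0,0,0],[0,0,0],30]

```text
time: 48.48
tool_pos: [0.5057, 0.3686, 0.0686]
orientation: [0.228, 0.771, -0.394, 0.445]
contact_force: [0.4, 0.3, -4.0]
width: 0.531
```

Request:
send_rows:
  rows:
    - [[0,0,0],[-1.5,0,0.9],30]
    - [[0,0,0],[0,0,0],56]
    - [[0,0,0],[0,0,0],60]
    - [[0,0,0],[0,0,0],60]

```text
time: 48.98
tool_pos: [0.5058, 0.3688, 0.0674]
orientation: [0.227, 0.771, -0.395, 0.445]
contact_force: [-1.0, 0.0, 0.8]
width: 0.701
```

Request:
send_rows:
  rows:
    - [[0,0,0],[0,0,-10],60]
    - [[0,0,0],[0,0,-25],60]
    - [[0,0,0],[0,0,-40],60]
    - [[0,0,0],[0,0,-40],60]
    - [[0,0,0],[45,0,-26],70]

```text
time: 49.6
tool_pos: [0.4454, 0.4514, 0.1756]
orientation: [0.229, 0.772, -0.392, 0.446]
contact_force: [0.1, 0.8, -0.3]
width: 0.814
```

Request:
send_rows:
  rows:
    - [[0,0,0],[50,0,-20],85]
    - [[0,-0.15,0],[0,0,0],85]
    - [[0,-0.15,0],[0,0,0],85]
    - [[0,-0.15,0],[0,0,0],85]
    - [[0,-0.15,0],[0,0,0],85]

```text
time: 50.22
tool_pos: [0.4513, 0.4441, 0.2309]
orientation: [0.099, 0.869, -0.444, 0.195]
contact_force: [0.2, -0.6, -1.5]
width: 0.995
```

Request:
send_rows:
  rows:
    - [[0,-0.15,0],[0,0,0],85]
    - [[0,-0.15,0],[0,0,0],85]
    - [[0,-0.147,0],[0,0,0],85]
    - [[0,0,0],[0,0,0],85]

```text
time: 50.72
tool_pos: [0.4534, 0.4421, 0.2322]
orientation: [-0.002, 0.89, -0.457, -0.0]
contact_force: [0.6, 0.0, 0.5]
width: 0.997
```

```bash
python3 - <<'E'
from h import *
s=observe();print(s["tool_pos"])
# grip on the cover: TCP was (.4552,-.3528,.0865), yaw as at release, tool x?
Rr=q2R(np.array([0,.317,.949,0])/np.hypot(.317,.949)); print("release x axis deg",np.degrees(np.arctan2(Rr[1,0],Rr[0,0])))
to([.455,-.353],.25,np.arctan2(Rr[1,0],Rr[0,0]))
R0=q2R(np.array([.001,-.307,.952,0])/np.linalg.norm([.307,.952])); print("tray grip x deg",np.degrees(np.arctan2(R0[1,0],R0[0,0])))
t=vision.grab_frame("top"); cv2.imwrite("pics/t4.png",t[:,:,::-1])
g=t.astype(int)
# black cap centroids in tray region
n,l,st,ce=cv2.connectedComponentsWithStats((t.max(2)<45).astype(np.uint8))
cam=pose("top")
for z,xy in((.110,[.3836,.2914]),(.110,[.5002,.3758])): print("cap expected px",proj(cam,np.r_[xy,z]).round(1))
print([(ce[i].round(1).tolist(),int(st[i,4])) for i in range(1,n) if st[i,4]>20 and 140<ce[i][0]<270 and 200<ce[i][1]<340])
E
```

```text
[0.45338777 0.44211675 0.23220154]
release x axis deg 143.05766775000686
rotvec [0.003 0.005 2.838] other way -3.445 shift present [647. 462. -21.] goal [-479.2 -634.5  -17.8] J [ 1.02  0.42  0.35 -0.   -1.49 -0.4 ]
tray grip x deg -144.25312441551583
cap expected px [[198.8 310. ]]
cap expected px [[163.7 259.8]]
[([229.8, 271.5], 216), ([192.0, 237.9], 136), ([175.1, 253.0], 50), ([164.2, 259.2], 106), ([206.7, 275.9], 71), ([193.5, 272.4], 53), ([168.9, 278.5], 52), ([224.7, 288.4], 88), ([209.2, 301.8], 54), ([199.1, 309.2], 104)]
```

Both caps appear in the top image within 1 px of where upright tins in pockets 2 and 4 should show. Now back to the cover.

Request:
send_rows:
  rows:
    - [[0,0,0],[46.2,33,-4],85]
    - [[0,0,0],[46.2,33,-4],85]
    - [[0,0,0],[46.2,33,-4],85]
    - [[0,0,0],[46.2,33,-4],85]
    - [[0,0,0],[46.2,33,-4],85]

```text
time: 51.4
tool_pos: [0.4525, 0.1582, 0.2497]
orientation: [0.001, 0.891, -0.454, 0.0]
contact_force: [1.1, -0.5, -0.6]
width: 0.998
```

Request:
send_rows:
  rows:
    - [[0,0,0],[46.2,33,0],85]
    - [[0,0,0],[46.2,33,0],85]
    - [[0,0,0],[46.2,33,0],85]
    - [[0,0,0],[46.2,33,0],85]
    - [[0,0,0],[46.2,33,0],85]

```text
time: 52.02
tool_pos: [0.4544, -0.1255, 0.2497]
orientation: [0.001, 0.891, -0.454, -0.0]
contact_force: [1.1, -0.2, -1.0]
width: 0.994
```

Request:
send_rows:
  rows:
    - [[0,0,0],[46.2,33,0],85]
    - [[0,0,0],[46.2,33,0],85]
    - [[0,0,0],[46.2,33,0],85]
    - [[0,0,0],[46.2,33,0],85]
    - [[0,0,0.178],[0,0,0],85]

```text
time: 52.65
tool_pos: [0.4553, -0.3539, 0.2478]
orientation: [0.001, 0.845, -0.535, -0.002]
contact_force: [0.2, 0.8, 0.1]
width: 0.992
```

Request:
send_rows:
  rows:
    - [[0,0,0.178],[0,0,0],85]
    - [[0,0,0.178],[0,0,0],85]
    - [[0,0,0.178],[0,0,0],85]
    - [[0,0,0.178],[0,0,0],85]
    - [[0,0,0.178],[0,0,0],85]

```text
time: 53.28
tool_pos: [0.4562, -0.3506, 0.2492]
orientation: [-0.001, -0.533, 0.846, 0.001]
contact_force: [0.4, 0.0, -0.4]
width: 0.996
```

Request:
send_rows:
  rows:
    - [[0,0,0.178],[0,0,0],85]
    - [[0,0,0.178],[0,0,0],85]
    - [[0,0,0.178],[0,0,0],85]
    - [[0,0,0.178],[0,0,0],85]
    - [[0,0,0.178],[0,0,0],85]

```text
time: 53.9
tool_pos: [0.4562, -0.3506, 0.2492]
orientation: [-0.001, -0.117, 0.993, 0.0]
contact_force: [0.2, 0.1, -0.5]
width: 0.993
```

Request:
send_rows:
  rows:
    - [[0,0,0.178],[0,0,0],85]
    - [[0,0,0.178],[0,0,0],85]
    - [[0,0,0.178],[0,0,0],85]
    - [[0,0,0.178],[0,0,0],85]
    - [[0,0,0.168],[0,0,0],85]

```text
time: 54.52
tool_pos: [0.4562, -0.3506, 0.2492]
orientation: [-0.001, 0.317, 0.948, -0.0]
contact_force: [-0.3, 0.4, -0.1]
width: 0.994
```

```bash
python3 - <<'E'
from h import *
to([.4554,-.3529],.0875,np.radians(143.06)); print(observe()["tool_pos"])
E
```

```text
rotvec [-0.002 -0.002 -0.001] other way 6.282 shift present [ -1.   -2.  161.7] goal [ -0.7  -2.3 161.7] J [-0.38  0.3   0.22  0.   -1.49 -1.83]
[ 0.45619749 -0.35064357  0.24921779]
```

Request:
send_rows:
  rows:
    - [[0,0,0],[-1,-2,40],85]
    - [[0,0,0],[0,0,50],85]
    - [[0,0,0],[0,0,40],85]
    - [[0,0,0],[0,0,22],85]
    - [[0,0,0],[0,0,8],85]

```text
time: 55.15
tool_pos: [0.4549, -0.3526, 0.0879]
orientation: [-0.002, 0.315, 0.949, -0.0]
contact_force: [0.4, -0.4, 0.1]
width: 0.994
```

```bash
python3 - <<'E'
from h import *
to([.4554,-.3529],.0855,np.radians(143.06)); print(observe()["tool_pos"])
E
```

```text
rotvec [-0.002 -0.004  0.005] other way -6.279 shift present [-0.6  0.   2.4] goal [-0.6  0.   2.4] J [-0.39  0.39 -0.08  0.   -1.11 -1.82]
[ 0.4549237  -0.35257715  0.08793135]
```

Request:
send_rows:
  rows:
    - [[0,0,0],[-0.6,0,1.5],85]
    - [[0,0,0],[0,0,0],60]
    - [[0,0,0],[0,0,0],40]
    - [[0,0,0],[0,0,0],30]
    - [[0,0,0],[0,0,0],30]
  newtons: 40

```text
time: 55.78
tool_pos: [0.4575, -0.3548, 0.0919]
orientation: [0.003, 0.315, 0.949, -0.0]
contact_force: [-0.7, 5.1, 13.3]
width: 0.424
```

Request:
send_rows:
  rows:
    - [[0,0,0],[0,0,0],30]
    - [[0,0,0],[0,0,0],30]
    - [[0,0,0],[0,0,-5],30]
    - [[0,0,0],[0,0,-15],30]
    - [[0,0,0],[0,0,0],30]

```text
time: 56.4
tool_pos: [0.4564, -0.3548, 0.1097]
orientation: [0.001, 0.316, 0.949, -0.0]
contact_force: [0.5, -0.6, -2.9]
width: 0.421
```

Gripped and lifted with 2.9 N of weight. To find how this grip differs from the first, I'll compare the roof-bar and tab positions with picture w3.

```bash
python3 - <<'E'
from h import *
a=cv2.imread("pics/w3.png"); im=vision.grab_frame("wrist")[:,:,::-1]; cv2.imwrite("pics/w8.png",im); b=im[150:]
A=cv2.cvtColor(a,cv2.COLOR_BGR2GRAY);B=cv2.cvtColor(np.ascontiguousarray(b),cv2.COLOR_BGR2GRAY)
def bar(G):
    s=(G[90:130,:]<75).astype(np.uint8); n,l,st,ce=cv2.connectedComponentsWithStats(s)
    return [(st[i].tolist(),ce[i].round(1).tolist()) for i in range(1,n) if st[i,2]>100]
print(bar(A));print(bar(B))
T=A[95:120,222:262]
for nm,(r0,r1,c0,c1) in {"barL":(95,120,222,262),"barR":(95,120,380,415),"tabL":(112,150,262,292),"tabR":(112,150,345,375)}.items():
    T=A[r0:r1,c0:c1];m=cv2.matchTemplate(B[r0-15:r1+15,c0-15:c1+15],T,cv2.TM_CCOEFF_NORMED);_,v,_,p=cv2.minMaxLoc(m);print(nm,round(v,2),p[0]-15,p[1]-15)
print(observe()["tool_pos"],observe()["width"])
E
```

```text
[([232, 11, 174, 13, 2065], [317.9, 16.7])]
[([234, 1, 170, 12, 2004], [318.8, 6.5])]
barL 0.99 2 -10
barR 0.97 -2 -10
tabL 0.98 1 -10
tabR 0.98 -1 -11
[ 0.45602498 -0.35442031  0.10877969] 0.42186413259523
```

Both estimates agree: the cover now sits about 3.3 mm further along tool +x and about 4.5 mm deeper than in the first grip. The seating target becomes TCP (0.4714, 0.3048), z≈0.144.

Request:
send_rows:
  rows:
    - [[0,0,0],[0,0,-20],30]
    - [[0,0,0],[0,0,-45],30]
    - [[0,0,0],[0,0,-50],30]
    - [[0,0,0],[0,0,-30],30]
    - [[0,0,-0.06],[0,0,0],30]

```text
time: 57.08
tool_pos: [0.4567, -0.355, 0.256]
orientation: [0.003, 0.286, 0.958, -0.001]
contact_force: [0.7, 0.0, -4.3]
width: 0.417
```

Request:
send_rows:
  rows:
    - [[0,0,-0.12],[0,0,0],30]
    - [[0,0,-0.15],[0,0,0],30]
    - [[0,0,-0.15],[0,0,0],30]
    - [[0,0,-0.15],[0,0,0],30]
    - [[0,0,-0.15],[0,0,0],30]

```text
time: 57.7
tool_pos: [0.4555, -0.354, 0.2524]
orientation: [-0.001, -0.071, 0.997, 0.001]
contact_force: [-0.9, 0.6, -3.6]
width: 0.422
```

Request:
send_rows:
  rows:
    - [[0,0,-0.15],[0,0,0],30]
    - [[0,0,-0.15],[0,0,0],30]
    - [[0,0,-0.13],[0,0,0],30]
    - [[0,0,-0.06],[0,0,0],30]
    - [[0,0,0],[0,0,0],30]

```text
time: 58.32
tool_pos: [0.4555, -0.3541, 0.2525]
orientation: [-0.0, -0.308, 0.951, 0.001]
contact_force: [-0.7, -0.0, -3.0]
width: 0.422
```

```bash
python3 - <<'E'
from h import *
to([.4714,.3048],.25,np.radians(-144.2)); s=observe(); print(s["tool_pos"],s["contact_force"],s["width"])
E
```

```text
rotvec [ 0.001 -0.     0.002] other way -6.281 shift present [-399.4  524.3    3.1] goal [-398.3  525.1    2.5] J [-0.39  0.31  0.23 -0.   -1.5  -0.55]
[ 0.45554449 -0.35408622  0.25253891] [-0.68756995 -0.02280099 -3.03794207] 0.421631141567581
```

Request:
send_rows:
  rows:
    - [[0,0,0],[-13,17,0],30]
    - [[0,0,0],[-25,33,0],30]
    - [[0,0,0],[-33,43,0],30]
    - [[0,0,0],[-33,43,0],30]
    - [[0,0,0],[-33,43,0],30]

```text
time: 58.95
tool_pos: [0.461, -0.1266, 0.2533]
orientation: [0.0, -0.308, 0.951, 0.0]
contact_force: [0.1, -0.0, -2.7]
width: 0.421
```

Request:
send_rows:
  rows:
    - [[0,0,0],[-33,43,0],30]
    - [[0,0,0],[-33,43,0],30]
    - [[0,0,0],[-33,43,0],30]
    - [[0,0,0],[-33,43,0],30]
    - [[0,0,0],[-33,43,0],30]

```text
time: 59.58
tool_pos: [0.4679, 0.1442, 0.2535]
orientation: [0.0, -0.309, 0.951, 0.0]
contact_force: [0.8, -0.2, -2.5]
width: 0.423
```

Request:
send_rows:
  rows:
    - [[0,0,0],[-33,43,0],30]
    - [[0,0,0],[-33,43,0],30]
    - [[0,0,0],[-20,27,0],30]
    - [[0,0,0],[-10,14,0],30]
    - [[0,0,0],[0,0,0],30]

```text
time: 60.2
tool_pos: [0.4713, 0.3019, 0.2529]
orientation: [-0.0, -0.309, 0.951, -0.0]
contact_force: [0.3, -0.5, -3.4]
width: 0.42
```

```bash
python3 - <<'E'
from h import *
to([.4714,.3048],.19,np.radians(-144.2)); s=observe(); print(s["tool_pos"],s["contact_force"],s["width"])
E
```

```text
rotvec [-0.    -0.001  0.004] other way -6.279 shift present [-1.9  2.2 62.9] goal [-1.8  2.2 62.9] J [ 0.85  0.27  0.18 -0.   -1.48 -1.79]
[0.47125366 0.30194124 0.25285789] [ 0.26555961 -0.47425766 -3.36321058] 0.4198839986973863
```

Request:
send_rows:
  rows:
    - [[0,0,0.004],[-1.8,2.2,15],30]
    - [[0,0,0],[0,0,25],30]
    - [[0,0,0],[0,0,15],30]
    - [[0,0,0],[0,0,6],30]
    - [[0,0,0],[0,0,0],30]

```text
time: 60.82
tool_pos: [0.4722, 0.3037, 0.1923]
orientation: [0.0, -0.307, 0.952, -0.0]
contact_force: [0.5, 0.5, -3.3]
width: 0.419
```

```bash
python3 - <<'E'
from h import *
to([.4714,.3048],.144,np.radians(-144.2)); s=observe(); print(s["tool_pos"],s["contact_force"],s["width"])
E
```

```text
rotvec [-0.    -0.    -0.001] other way 6.282 shift present [-0.   1.4 48.3] goal [-0.   1.4 48.3] J [ 0.85  0.29  0.06  0.   -1.34 -1.8 ]
[0.47219211 0.30369854 0.19233542] [ 0.51418689  0.48134953 -3.27780183] 0.41919219903062327
```

Request:
send_rows:
  rows:
    - [[0,0,0],[0,1.2,5],30]
    - [[0,0,0],[0,0,5],30]
    - [[0,0,0],[0,0,5],30]
    - [[0,0,0],[0,0,4],30]
    - [[0,0,0],[0,0,0],30]

```text
time: 61.45
tool_pos: [0.4712, 0.3048, 0.1728]
orientation: [-0.0, -0.307, 0.952, -0.0]
contact_force: [0.2, 0.5, -3.1]
width: 0.422
```

Request:
send_rows:
  rows:
    - [[0,0,0],[0,0,4],30]
    - [[0,0,0],[0,0,4],30]
    - [[0,0,0],[0,0,4],30]
    - [[0,0,0],[0,0,3],30]
    - [[0,0,0],[0,0,0],30]

```text
time: 62.08
tool_pos: [0.4712, 0.3049, 0.158]
orientation: [-0.0, -0.307, 0.952, -0.0]
contact_force: [-0.3, -0.9, -2.6]
width: 0.424
```

Request:
send_rows:
  rows:
    - [[0,0,0],[0,0,3],30]
    - [[0,0,0],[0,0,3],30]
    - [[0,0,0],[0,0,3],30]
    - [[0,0,0],[0,0,2],30]
    - [[0,0,0],[0,0,0],30]

```text
time: 62.7
tool_pos: [0.4713, 0.3049, 0.1471]
orientation: [-0.0, -0.307, 0.952, -0.0]
contact_force: [-1.1, -0.6, -3.1]
width: 0.423
```

Request:
send_rows:
  rows:
    - [[0,0,0],[0,0,1],30]
    - [[0,0,0],[0,0,1],30]
    - [[0,0,0],[0,0,1],30]
    - [[0,0,0],[0,0,1],30]
    - [[0,0,0],[0,0,0],30]

```text
time: 63.32
tool_pos: [0.4714, 0.3051, 0.1441]
orientation: [0.0, -0.307, 0.952, 0.0]
contact_force: [-2.9, -1.0, 4.2]
width: 0.421
```

Contact comes at z=0.144, as predicted for home. I'll press lightly, then release.

Request:
send_rows:
  rows:
    - [[0,0,0],[0,0,1],30]
    - [[0,0,0],[0,0,1],30]
    - [[0,0,0],[0,0,0],30]
    - [[0,0,0],[0,0,0],30]

```text
time: 63.82
tool_pos: [0.4716, 0.3052, 0.144]
orientation: [0.001, -0.307, 0.952, 0.0]
contact_force: [-8.4, -2.8, 13.7]
width: 0.423
```

Request:
send_rows:
  rows:
    - [[0,0,0],[0,0,0],85]
    - [[0,0,0],[0,0,0],85]
    - [[0,0,0],[0,0,0],85]
    - [[0,0,0],[0,0,0],85]

```text
time: 64.32
tool_pos: [0.4716, 0.3051, 0.1414]
orientation: [0.0, -0.307, 0.952, -0.0]
contact_force: [0.4, -0.2, 1.5]
width: 0.998
```

Request:
send_rows:
  rows:
    - [[0,0,0],[0,0,-20],85]
    - [[0,0,0],[0,0,-50],85]
    - [[0,0,0],[0,0,-50],85]
    - [[0,0,0],[40,-40,0],85]
    - [[0,0,0],[40,-40,0],85]

```text
time: 64.95
tool_pos: [0.4531, 0.1926, 0.2618]
orientation: [0.001, -0.307, 0.952, 0.0]
contact_force: [0.3, -0.9, 0.3]
width: 0.995
```

Request:
send_rows:
  rows:
    - [[0,0,0],[44,-44,0],85]
    - [[0,0,0],[44,-44,0],85]
    - [[0,0,0],[44,-44,0],85]
    - [[0,0,0],[44,-44,0],85]
    - [[0,0,0],[0,0,0],85]

```text
time: 65.58
tool_pos: [0.4123, -0.0557, 0.2619]
orientation: [0.001, -0.304, 0.953, -0.0]
contact_force: [-0.1, 0.3, -0.2]
width: 0.995
```

```bash
python3 - <<'E'
from h import *
t=vision.grab_frame("top");s=vision.grab_frame("side")
cv2.imwrite("pics/fin.png",np.hstack([cv2.resize(t[200:350,130:280],(390,390),interpolation=cv2.INTER_CUBIC),cv2.resize(s[250:400,190:340],(390,390),interpolation=cv2.INTER_CUBIC)])[:,:,::-1])
a=cv2.imread("pics/top0.png"); 
# tab blobs then and now
for nm,im in (("t0",a[:,:,::-1]),("t",t)):
    n,l,st,ce=cv2.connectedComponentsWithStats((im.max(2)<50).astype(np.uint8))
    print(nm,[(ce[i].round(1).tolist(),int(st[i,4])) for i in range(1,n) if st[i,4]>15 and 140<ce[i][0]<270 and 200<ce[i][1]<340])
print(observe()["tool_pos"])
E
```

```text
t0 [([227.3, 270.4], 531), ([201.0, 267.3], 37), ([181.3, 280.6], 58)]
t [([228.3, 258.1], 431), ([200.4, 266.9], 38), ([181.2, 280.8], 58)]
[ 0.41308412 -0.0528244   0.26147096]
```

View pics/fin.png

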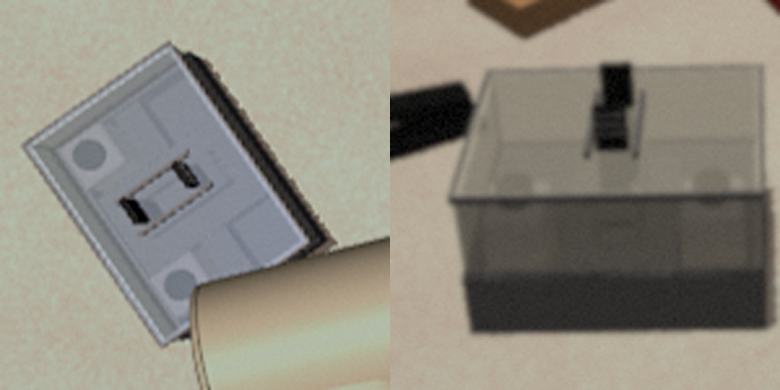

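The final view shows both tins upright under the cover and the tabs out. I'll compare the side-view cover position with the start before handing in.

```bash
python3 - <<'E'
from h import *
a=cv2.imread("pics/side0.png")[:,:,::-1]; b=vision.grab_frame("side")
for nm,(r0,r1,c0,c1) in {"tabs":(268,312,258,295),"cornerL":(310,345,208,240),"cornerR":(310,345,318,345),"backR":(268,290,320,342)}.items():
    T=np.ascontiguousarray(a[r0:r1,c0:c1]);m=cv2.matchTemplate(np.ascontiguousarray(b[r0-10:r1+10,c0-10:c1+10]),T,cv2.TM_CCOEFF_NORMED);_,v,_,p=cv2.minMaxLoc(m);print(nm,round(v,3),p[0]-10,p[1]-10)
print(bot.sign_off())
E
```

```text
tabs 0.825 0 0
cornerL 0.989 0 0
cornerR 0.994 0 0
backR 0.412 -8 -2
the job is handed in; nothing more can be done
None
```

The job is handed in: both white tins stand cap up in the tray under the clipped-on cover. It took about 66 s of the 210 s allowed.

**What I did**
- I squeezed the tabs, lifted the cover off and set it on the mat.
- I found only two white tins on the bench. They now stand in pocket 4 and pocket 2.
- The first tin had to be laid down once beside the tray and gripped again with the tool leaned over. Held straight, the arm would have hit the bench before the tin reached the pocket.
- The second tin had been knocked aside partway through, so I measured it again before picking it up.
- I put the cover back, pressed it down with about 14 N and released the tabs.
- I did not touch the red look-alikes, the tape roll, the carton or the stapler.

**Last checks**
- **Cover height:** it met the tray at the height predicted for fully home.
- **Tabs:** in the top view they were 23.7 px apart, against 23.8 px at the start. One tab was 0.7 px from its starting position and the other 0.3 px.
- **Cover position:** in the side view both front corners matched the start with no shift. The tabs also showed no shift, but the match was weaker (0.83).
- **Tins:** before the cover went on, both caps were within 1 px of where upright tins should show. In the final picture both stand under the cover.
- **Check that disagreed:** the match on the cover's back right corner was poor (0.41) and told me nothing. I think that is because a tin that stood behind the corner at the start is gone, but I did not confirm this.
- **Not checked:** I did not tug the cover to prove it is latched.

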